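# Set the rinsed filter cassettes to dry

### The arm

A 6-joint arm with a two-finger parallel gripper is mounted at the origin on the work surface. World frame = base frame: x ahead of the robot, y to its left, z up, the work surface at z = 0. Lengths are in m, angles in rad, forces in N, time in s.
With the tool pointing down it reaches from about 0.3 to 0.875 m from the base axis. Payload 6.4 kg.
Tool frame: the origin (TCP) lies midway between the tips of the shut fingers; the grasp point (between the pads) lies 19 mm behind it; z points along the fingers, y is the line along which they close (so a half turn about z gives the same grasp; the last joint's range is limited). The gripper opens to 85 mm and grips with 20 to 120 N. Pads are 22 mm wide; open, the fingers measure 114 mm over their backs; the gripper's body (76 mm by 85 mm) begins 54 mm behind the grasp point. The pads swing forward as they close: fully open they stand 13 mm farther back than shut.
Start: joints at [-1.449, 0.181, 1.607, -0, 1.354, -0.206], TCP at [0.185, -0.544, 0.231] pointing down, gripper open.
Joint ranges: [-2.99, 2.99], [-0.89, 2.07], [0.3, 2.58], [-1.14, 4.28], [0, 2.63], [-3.12, 3.12]. Speed limits (rad/s): [2.57, 2.57, 3.01, 3.14, 3.14, 3.14].

### API

Orientations are given as a unit quaternion [w, x, y, z].
In Python, from bench import get_obs, camera, hand_in gives the robot as it stands.
- The arm moves only by the tool carry_out, never from a script. Its argument "plan" is a list that holds one entry, the list of rows, each a list of 7 numbers: the shift along the world's x, y, z in m, then the turn, a rotation vector about the world's x, y, z in rad, then the opening, from 0 (shut) to 1 (fully open). In form: [[[x, y, z, rx, ry, rz, hand], ...]]. A call has exactly 5 rows; each row is the pose to reach, as a shift and turn from the pose commanded when the call began; what a row does not reach only later rows make up. A row lasts 1/12 s, in which the tool goes at most 41.7 mm and 7.16 degrees, less where a joint would pass 70% of its speed; a pose out of reach is approached as far as the arm can. A call with a gripper value outside its range is refused whole. The fingers move at their own pace and stop on an object; the grip force is fixed at half the most. Time passes only in rows, so rows that repeat a pose let the fingers close, or fill a call up. It gives the time, the measured TCP pose, the force, the opening and the grip force at its end, in the units of the state.
- get_obs(): the state, without advancing time (a new reading comes with each control period).
- camera(name): name is "side" or "top" or "wrist"; returns a dict with "pixels" (420x560x3 uint8, red, green, blue), "z_map" (420x560 float32, m along the optical axis (not along the pixel's ray), 0 where there is no reading), "camera_matrix" (3x3 intrinsics, pixels), "cam_to_world" (4x4, takes a point from camera to world coordinates). Camera axes: x right, y up, looking along -z (the intrinsics and any distortion apply to the point x, -y, -z); pixel columns grow to the right and rows downward; lengths in m; the calibration is good to about 2 mm. A picture is of the moment at which its call begins.
- hand_in(): hands the job in; it is judged then, once.
The state is a dict: "time_s": time; "q": joint angles; "dq": joint speeds; "joint_efforts": joint torques, N m; "eef_pos": TCP position; "eef_rot": TCP orientation; "wrist_force": force on the tool from outside, world axes, zero at the start; "torque": the same for the moment, N m; "opening": opening from 0.0 (shut) to 1.0 (fully open); "grasp_force": force on a finger pad.
Only numpy, scipy, OpenCV 4.12 (cv2) and the standard library are available. Lean on these libraries where they do the work, as an engineer would, in place of code of your own. Each camera call takes 0.05 s, during which the arm holds its last target. There are 200 camera calls.

### The job

Get the rinsed filter cassettes drying: swing the dryer's clear hood up and back until it rests on its stop, then stand every dark grey cassette that lies on the shelf upright on one of its thin edges on the dryer's white deck, none touching another. With all of them standing, shut the hood fully over them, and only after that move the fan lever to the turquoise mark; leave the bowl, jar, scoop, glass cleaner and dispenser where they are.

Things in the scene. Friction and masses are not known exactly. Their poses are not given: they have to be found in the camera images.
- dryer: fixed dryer: white deck plate 170 (x) x 260 (y) x 12 mm, lever console (100 x 80 x 50 mm block) centred 185 mm along its +y. Origin: centre of the deck's underside; x points away from the robot (but for its yaw), deck top at z = 12 mm. The shut hood covers x -65 to 75, y -122 to 122 mm (walls 3 mm, 77 mm high inside)
- hood (a joint): angle of the clear hood (140 x 244 x 80 mm, grey edges, open underneath, 300 g), hinged along the deck's far edge: 0 = shut on the deck, grows as it swings up and back, 1.6 = resting on its stop, upright behind the deck. Below about 1 rad it falls shut by itself, beyond that it falls back to the stop
- hood_knob (a point): middle of the hood's black knob: a bar 30 mm long, 16 mm thick, parallel to the hinge, standing 24 mm off the hood's front wall, 60 mm above the hood's lower edge; when the hood is open it is on top. The bar can turn between fingers that pinch its two ends
- hood_hinge (a point): middle of the hood's hinge line (parallel to the dryer's y), 75 mm along the dryer's +x, 12 mm up
- fan_lever (a joint): angle of the fan lever: 0 = leaning 0.7 rad towards the robot side (dryer -x), at the red mark; 0.7 = straight up; 1.4 = leaning 0.7 rad away; the turquoise mark is at 1.0. Stays where it is left (about 1 N at the ball moves it)
- lever_ball (a point): centre of the black ball (22 mm diameter) at the end of the fan lever's thin steel rod, 85 mm from the pivot
- lever_pivot (a point): the fan lever's pivot, axis along the dryer's y, at the top of the grey console, 185 mm along +y from the dryer's origin, 50 mm up. A white quadrant disc of 52 mm radius with the coloured marks (to 59 mm) stands 20 to 30 mm to the +y side of the lever
- lever_mark (a point): where the ball's centre is when the lever points at the turquoise mark
- cassette1: a dark grey flat filter cassette, rigid plastic, 64 x 50 x 22 mm, 80 g, blue inset with light ribs on both faces; origin at its middle, x along the 64 mm, y along the 50 mm, z across the 22 mm thickness (normal to its big faces). Starts lying flat (origin 11 mm up). May be absent (two or three are there)
- cassette2: a dark grey flat filter cassette, rigid plastic, 64 x 50 x 22 mm, 80 g, blue inset with light ribs on both faces; origin at its middle, x along the 64 mm, y along the 50 mm, z across the 22 mm thickness (normal to its big faces). Starts lying flat (origin 11 mm up). May be absent (two or three are there)
- cassette3: a dark grey flat filter cassette, rigid plastic, 64 x 50 x 22 mm, 80 g, blue inset with light ribs on both faces; origin at its middle, x along the 64 mm, y along the 50 mm, z across the 22 mm thickness (normal to its big faces). Starts lying flat (origin 11 mm up). May be absent (two or three are there)
- cassette4: a dark grey flat filter cassette, rigid plastic, 64 x 50 x 22 mm, 80 g, blue inset with light ribs on both faces; origin at its middle, x along the 64 mm, y along the 50 mm, z across the 22 mm thickness (normal to its big faces). Starts lying flat (origin 11 mm up). May be absent (two or three are there)
- bowl: bystander: small stainless bowl, 100 mm across, 42 mm high; origin at the centre of its underside
- jar: bystander: lidded white ceramic jar, 84 mm across, 110 mm high; origin at the centre of its underside
- cleaner: bystander: black magnetic glass cleaner, 55 x 90 x 36 mm, lying flat; origin at the centre of its underside
- scoop: bystander: turquoise plastic scoop, 145 mm long, 25 mm high; origin on its underside
- dispenser: bystander: grey press-button dispenser, 75 x 75 x 160 mm, fixed; origin at the centre of its underside
Not all that is in view belongs to the job. Leave any red or yellow look-alike of the cassette2 alone. Leave any purple look-alike of the cassette3 alone.

How it is judged:
By the outcome, as a careful person would: the job done as asked, in the order asked, and still so for the second after the job is handed in, with the robot touching nothing.
Of cassette1, cassette2, cassette3, cassette4 only 2 to 3 are there at a start; the rules pass over those that are not, and their reading is None.
At some moment in a run one of cassette1, cassette2, cassette3, cassette4 may be knocked a few centimetres aside while the robot is not near it.
Once in a run the grip may slacken for a moment while it holds something.
It also fails if it takes over 210 s, if anything falls off the work surface, if the arm or the gripper's body presses on something with over 40 N, if the wrist force passes 120 N, or if a joint passes its speed limit or range.

## Working session

There is one attempt and no reset: what is moved stays moved. The work goes in short steps, Python scripts to look and compute and a tool call to move; the robot and the scene stay as the last step left them, time stands still between calls to the robot, and variables do not carry over. Pictures are saved under pics/ and viewed, at most 14 in all, crops included, and the job is handed in when it is done.

Besides the shell and the picture viewer there is one more tool, called after "Request:" as name(argument=value, ...), one argument or row to a line, values as JSON. carry_out: Moves the arm, as the interface text tells. Its arguments: {"type":"object","properties":{"plan":{"type":"array","items":{"type":"array","items":{"type":"array","items":{"type":"number"}}}}},"required":["plan"]}

```bash
ls; mkdir -p pics; cat > h.py <<'E'
import numpy as np, cv2
from bench import get_obs, camera, hand_in
def cap(n):
    c=camera(n); np.savez(f'/tmp/{n}.npz',**c); return c
def world(c,u,v,z=None):
    """pixel -> world, by depth map or on plane z"""
    K=c['camera_matrix'];T=c['cam_to_world']
    d=np.array([(u-K[0,2])/K[0,0],-(v-K[1,2])/K[1,1],-1.])
    r=T[:3,:3]@d;o=T[:3,3]
    s=c['z_map'][int(round(v)),int(round(u))] if z is None else (z-o[2])/r[2]
    return o+s*r
def cloud(c):
    K=c['camera_matrix'];T=c['cam_to_world'];h,w=c['z_map'].shape
    u,v=np.meshgrid(np.arange(w),np.arange(h));z=c['z_map']
    p=np.stack([(u-K[0,2])/K[0,0]*z,-(v-K[1,2])/K[1,1]*z,-z],-1)
    return p@T[:3,:3].T+T[:3,3]
def save(c,n): cv2.imwrite(f'pics/{n}.png',c['pixels'][:,:,::-1])
E
python3 - <<'E'
from h import *
o=get_obs();print({k:np.round(v,3) for k,v in o.items()})
for n in('top','side','wrist'):
    c=cap(n);print(n,c.keys(),np.round(c['camera_matrix'],1).tolist(),np.round(c['cam_to_world'],3).tolist());save(c,n+'0')
E
```

```text
pics
{'time_s': np.float64(0.0), 'q': array([-1.449,  0.182,  1.608, -0.   ,  1.354, -0.206]), 'dq': array([ 0.001, -0.   ,  0.001,  0.001,  0.001, -0.001]), 'joint_efforts': array([ 1.0000e-03, -4.4487e+01, -3.5134e+01, -0.0000e+00,  9.0000e-03,
       -0.0000e+00]), 'eef_pos': array([ 0.185, -0.544,  0.23 ]), 'eef_rot': array([-0.001,  0.987,  0.163,  0.   ]), 'wrist_force': array([-0.574, -0.889, -0.849]), 'torque': array([ 0.034, -0.032,  0.016]), 'grasp_force': np.float64(0.0), 'opening': np.float64(0.994)}
top dict_keys(['pixels', 'z_map', 'camera_matrix', 'cam_to_world']) [[545.6, 0.0, 273.3], [0.0, 545.6, 208.7], [0.0, 0.0, 1.0]] [[-0.027, 0.974, -0.226, 0.136], [-1.0, -0.026, 0.008, 0.033], [0.002, 0.226, 0.974, 1.847], [0.0, 0.0, 0.0, 1.0]]
side dict_keys(['pixels', 'z_map', 'camera_matrix', 'cam_to_world']) [[472.3, 0.0, 274.5], [0.0, 472.3, 206.6], [0.0, 0.0, 1.0]] [[-0.804, 0.283, -0.524, -0.125], [-0.595, -0.391, 0.702, 0.886], [-0.006, 0.876, 0.483, 0.695], [0.0, 0.0, 0.0, 1.0]]
wrist dict_keys(['pixels', 'z_map', 'camera_matrix', 'cam_to_world']) [[312.0, 0.0, 278.7], [0.0, 312.0, 203.8], [0.0, 0.0, 1.0]] [[0.323, 0.895, 0.307, 0.263], [-0.947, 0.306, 0.103, -0.517], [-0.002, -0.324, 0.946, 0.373], [0.0, 0.0, 0.0, 1.0]]
```

View pics/top0.png

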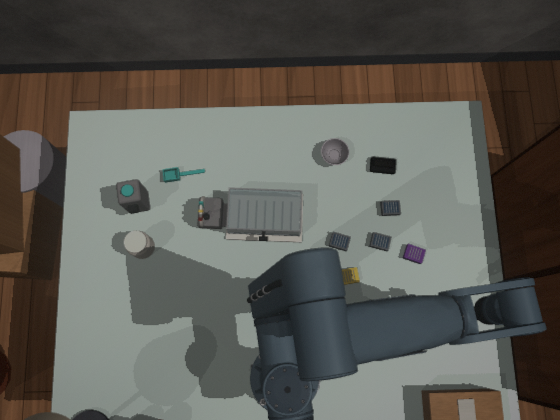

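View pics/side0.png

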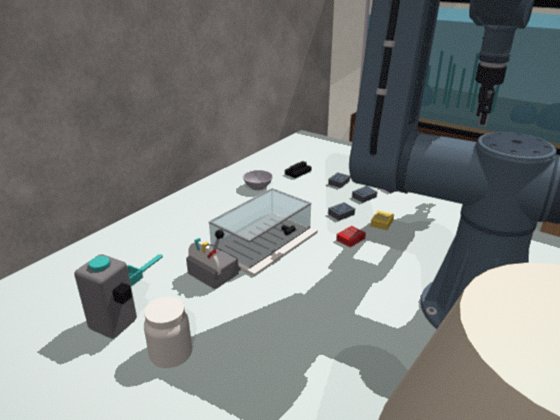

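The top view shows three dark grey cassettes at (339,242), (379,242) and (389,208). They fit the description: dark grey body with a blue ribbed inset. The purple one at (414,254), the yellow at (351,275) and the red (side view 351,236) are decoys, and the black block at (383,165) is the glass cleaner. The dryer is at about (263,215), with its knob at (263,237) and its console at (209,212). I'll measure and check with one crop.

```bash
python3 - <<'E'
from h import *
c=dict(np.load('/tmp/top.npz'));im=c['pixels'];P=cloud(c)
crop=im[140:290,180:440,::-1];cv2.imwrite('pics/crop0.png',cv2.resize(crop,None,fx=3,fy=3,interpolation=cv2.INTER_CUBIC))
hsv=cv2.cvtColor(im,cv2.COLOR_RGB2HSV)
m=((hsv[...,2]<135)&(P[...,2]>0.008)&(P[...,2]<0.06)).astype(np.uint8)
m[:, :310]=0; m[:140]=0;m[300:]=0
n,l,s,ce=cv2.connectedComponentsWithStats(m)
for i in range(1,n):
    if s[i,4]<60: continue
    ys,xs=np.where(l==i);g=np.array([world(c,u,v,.022)[:2] for u,v in zip(xs,ys)])
    r=cv2.minAreaRect((g*1000).astype(np.float32))
    print(np.round(ce[i]),s[i,4],np.round(r[0],1),np.round(r[1],1),round(r[2],1),'z',np.round(np.median(P[l==i][:,2]),4),'rgb',np.median(im[l==i],0))
# deck
from bench import camera
for z in [(.01,.014)]:
    m=((P[...,2]>.006)&(P[...,2]<.05)); m[:, :225]=0;m[:,305:]=0;m[:180]=0;m[250:]=0
    ys,xs=np.where(m&(hsv[...,2]>150));print(len(xs),xs.min(),xs.max(),ys.min(),ys.max())
for u,v in [(263,237),(206,215),(263,192),(263,215),(225,190),(300,190),(226,240),(302,241),(200,200),(218,225)]:print((u,v),np.round(P[v,u],4),im[v,u])
E
```

```text
[335. 151.] 493 [ 756.  -205.7] [98.8 92.5] 88.5 z 0.0232 rgb [95. 91. 93.]
[383. 165.] 407 [ 705.8 -368.7] [94.3 59.6] 82.2 z 0.0261 rgb [24. 24. 23.]
[390. 207.] 296 [ 551.9 -385.6] [55.2 67.5] 2.9 z 0.0232 rgb [59. 65. 69.]
[340. 241.] 294 [ 439.9 -204.1] [64.2 55.2] 71.4 z 0.0237 rgb [62. 67. 72.]
[380. 241.] 299 [ 435.1 -341.6] [66.2 57.2] 74.3 z 0.0229 rgb [64. 68. 73.]
[414. 253.] 309 [ 393.3 -452.6] [70.3 54.1] 68.0 z 0.0237 rgb [83. 59. 99.]
[349. 276.] 185 [ 324.  -234.3] [57.4 52.5] 5.0 z 0.0242 rgb [82. 72. 44.]
330 225 304 180 249
(263, 237) [0.4509 0.0537 0.0785] [35 36 36]
(206, 215) [0.5152 0.2332 0.1449] [37 38 38]
(263, 192) [0.6025 0.0502 0.0836] [ 98 107 107]
(263, 215) [0.5214 0.0519 0.0945] [109 115 113]
(225, 190) [0.635  0.1837 0.0012] [144 153 147]
(300, 190) [ 0.6028 -0.0729  0.0959] [117 121 118]
(226, 240) [0.4573 0.1814 0.0032] [137 147 140]
(302, 241) [ 0.447  -0.0785  0.0026] [129 137 131]
(200, 200) [0.5891 0.2648 0.0493] [98 95 93]
(218, 225) [0.502  0.2046 0.0443] [84 83 82]
```

View pics/crop0.png

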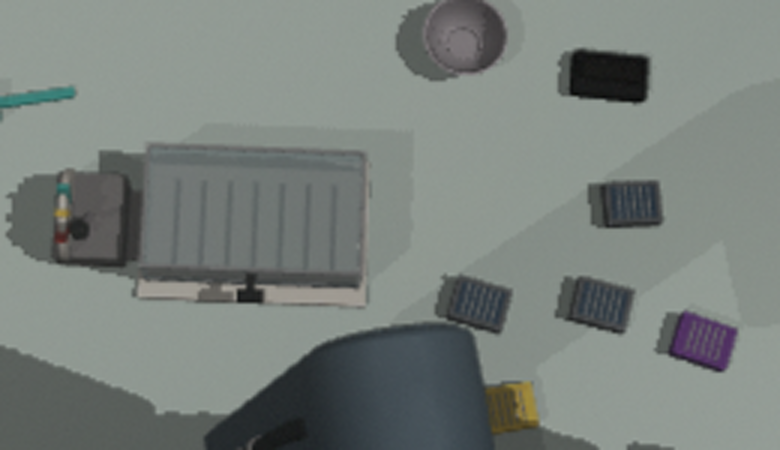

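The enlarged crop confirms it: the three dark grey cassettes with blue insets are at crop pixels (478,303), (600,303) and (631,204). Next I'll fit the dryer pose.

```bash
python3 - <<'E'
from h import *
c=dict(np.load('/tmp/top.npz'));P=cloud(c)
f=lambda x,y:(180+x/3,140+y/3)
for n,p,z in [('deckFL',(137,297),.012),('deckFR',(368,305),.012),('hoodBL',(148,147),.092),('hoodBR',(366,152),.092),('conFL',(53,261),.05),('conFR',(123,264),.05),('conBR',(127,174),.05),('knob',(251,288),.08),('ball',(79,229),.13)]:
    print(n,np.round(world(c,*f(*p),z),4))
c=dict(np.load('/tmp/side.npz'));print('ball side',[np.round(world(c,219,234,z),4) for z in (.1,.12,.14)]); print('knob side',np.round(world(c,288,230,.072),4))
c=dict(np.load('/tmp/top.npz'));print('ball top',[np.round(world(c,*f(79,229),z),4) for z in (.1,.12,.14)])
E
```

```text
deckFL [0.4593 0.1818 0.012 ]
deckFR [ 0.4431 -0.0801  0.012 ]
hoodBL [0.6135 0.1619 0.092 ]
hoodBR [ 0.6014 -0.0797  0.092 ]
conFL [0.4958 0.2723 0.05  ]
conFR [0.4904 0.1941 0.05  ]
conBR [0.594 0.189 0.05 ]
knob [0.454  0.0514 0.08  ]
ball [0.5141 0.2339 0.13  ]
ball side [array([0.5464, 0.2056, 0.1   ]), array([0.5238, 0.2285, 0.12  ]), array([0.5012, 0.2514, 0.14  ])]
knob side [0.4506 0.058  0.072 ]
ball top [array([0.5207, 0.2374, 0.1   ]), array([0.5163, 0.235 , 0.12  ]), array([0.5119, 0.2327, 0.14  ])]
```

Request:
carry_out(
  plan=[
    [[0.066,0.15,-0.01,0,0,-0.1,1],[0.066,0.15,-0.01,0,0,-0.1,1],[0.066,0.15,-0.01,0,0,-0.1,1],[0.066,0.15,-0.01,0,0,-0.1,1],[0.066,0.15,-0.01,0,0,-0.1,1]],
  ],
)

```text
time_s: 0.57
eef_pos: [0.2529, -0.388, 0.2197]
eef_rot: [-0.003, 0.993, 0.115, 0.0]
wrist_force: [0.8, -1.3, -0.7]
opening: 0.996
grasp_force: 0.0
```

Request:
carry_out(
  plan=[
    [[0.066,0.15,-0.01,0,0,-0.1,1],[0.066,0.15,-0.01,0,0,-0.1,1],[0.066,0.15,-0.01,0,0,-0.1,1],[0.066,0.15,-0.01,0,0,-0.1,1],[0.066,0.15,-0.01,0,0,-0.1,1]],
  ],
)

```text
time_s: 0.98
eef_pos: [0.3185, -0.2386, 0.2103]
eef_rot: [-0.002, 0.998, 0.067, 0.0]
wrist_force: [1.2, 0.2, 0.0]
opening: 1.0
grasp_force: 0.0
```

Request:
carry_out(
  plan=[
    [[0.066,0.15,-0.01,0,0,-0.1,1],[0.066,0.15,-0.01,0,0,-0.1,1],[0.066,0.15,-0.01,0,0,-0.1,1],[0.066,0.15,-0.01,0,0,-0.1,1],[0.066,0.15,-0.01,0,0,-0.1,1]],
  ],
)

```text
time_s: 1.4
eef_pos: [0.3845, -0.0882, 0.2008]
eef_rot: [-0.001, 1.0, 0.018, 0.0]
wrist_force: [-0.9, -0.2, 0.5]
opening: 0.995
grasp_force: 0.0
```

Request:
carry_out(
  plan=[
    [[0.066,0.147,-0.01,0,0,-0.086,1],[0.066,0.147,-0.01,0,0,-0.086,1],[0.066,0.147,-0.01,0,0,-0.086,1],[0.066,0.147,-0.01,0,0,-0.086,1],[0.066,0.147,-0.01,0,0,-0.086,1]],
  ],
)

```text
time_s: 1.82
eef_pos: [0.4507, 0.0573, 0.191]
eef_rot: [-0.001, 1.0, -0.026, 0.0]
wrist_force: [-1.6, 0.1, -0.3]
opening: 1.004
grasp_force: 0.0
```

```bash
cat > st.py <<'E'
from h import *
from scipy.spatial.transform import Rotation as R
o=get_obs();w,x,y,z=o['eef_rot'];M=R.from_quat([x,y,z,w]).as_matrix()
print('t',round(float(o['time_s']),2),'pos',np.round(o['eef_pos'],4),'x',np.round(M[:,0],3),'z',np.round(M[:,2],3),'q',np.round(o['q'],2),'F',np.round(o['wrist_force'],1),'op',round(float(o['opening']),3),'gf',round(float(o['grasp_force']),1))
E
python3 st.py; python3 -c "
from h import *
save(cap('wrist'),'w1');cap('side')"
```

```text
t 1.82 pos [0.4507 0.0573 0.191 ] x [ 0.999 -0.053  0.001] z [ 0.001  0.002 -1.   ] q [-0.14 -0.05  1.94  0.    1.25  1.49] F [-1.6  0.1 -0.3] op 1.004 gf 0.0
```

View pics/w1.png

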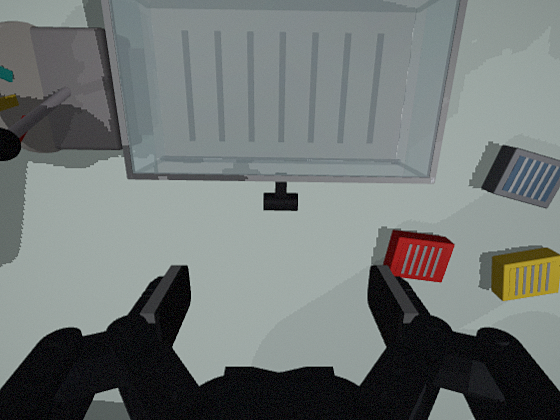

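The wrist view shows the knob bar at (281,202), with its ends at 263 and 298 px. The hood top is at 130–435 px. A cassette is at (530,175), and the red and yellow decoys are beside it.

```bash
python3 - <<'E'
from h import *
c=dict(np.load('/tmp/wrist.npz'));P=cloud(c)
d=(c['pixels'].max(-1)<60);d[:185]=0;d[220:]=0;d[:,:250]=0;d[:,310:]=0
ys,xs=np.where(d);print(xs.min(),xs.max(),ys.min(),ys.max(),np.round(P[202,281],4),np.round(P[197,281],4))
for u in (263,298):print(np.round(world(c,u,195,.08),4),np.round(P[200,u+(2 if u<270 else -2)],4))
print('hood front top corners',[np.round(world(c,u,v,.092),4) for u,v in((131,180),(434,182))])
E
```

```text
264 297 185 210 [0.4476 0.0558 0.0797] [0.4514 0.0556 0.0777]
[0.4547 0.0708 0.08  ] [0.4503 0.0693 0.0805]
[0.4532 0.041  0.08  ] [0.4487 0.0429 0.0798]
hood front top corners [array([0.4764, 0.1743, 0.092 ]), array([ 0.4622, -0.0672,  0.092 ])]
```

Request:
carry_out(
  plan=[
    [[-0.003,0.001,-0.136,0,0,-0.005,1],[-0.003,0.001,-0.136,0,0,-0.005,1],[-0.003,0.001,-0.136,0,0,-0.005,1],[-0.003,0.001,-0.136,0,0,-0.005,1],[-0.003,0.001,-0.136,0,0,-0.005,1]],
  ],
)

```text
time_s: 2.33
eef_pos: [0.4424, 0.0522, 0.0517]
eef_rot: [-0.0, 0.999, -0.033, -0.004]
wrist_force: [0.5, -0.3, 0.1]
opening: 0.996
grasp_force: 0.0
```

Request:
carry_out(
  plan=[
    [[0.001,0.002,0.0,0,0,0,1],[0.001,0.002,0.0,0,0,0,1],[0.001,0.002,0.0,0,0,0,0],[0.001,0.002,0.0,0,0,0,0],[0.001,0.002,0.0,0,0,0,0]],
  ],
)

```text
time_s: 2.75
eef_pos: [0.4482, 0.0553, 0.0566]
eef_rot: [0.0, 0.999, -0.032, 0.001]
wrist_force: [-0.3, -0.3, 0.3]
opening: 0.605
grasp_force: 0.0
```

Request:
carry_out(
  plan=[
    [[0,0,0,0,0,0,0],[0,0,0,0,0,0,0],[0,0,0,0,0,0,0],[0,0,0,0,0,0,0],[0,0,0,0,0,0,0]],
  ],
)

```text
time_s: 3.17
eef_pos: [0.4476, 0.0564, 0.0562]
eef_rot: [-0.001, 1.0, -0.032, 0.0]
wrist_force: [-2.3, 4.2, 7.4]
opening: 0.334
grasp_force: 59.0
```

```bash
python3 st.py
```

```text
t 3.17 pos [0.4476 0.0564 0.0562] x [ 0.998 -0.063  0.001] z [ 0.001  0.001 -1.   ] q [-0.14  0.16  2.04  0.    0.94  1.49] F [-2.3  4.2  7.4] op 0.334 gf 59.0
```

```bash
python3 -c "
import numpy as np
f=lambda t:np.array([(-.164*np.cos(t)+.06*np.sin(t)+.164)*.998,(-.164*np.cos(t)+.06*np.sin(t)+.164)*-.06,.164*np.sin(t)+.06*np.cos(t)-.06])
for k in range(4):print([np.round(f(.4*k+.08*i)-f(.4*k),3).tolist() for i in range(1,6)])"
```

```text
[[0.005, -0.0, 0.013], [0.012, -0.001, 0.025], [0.019, -0.001, 0.037], [0.027, -0.002, 0.049], [0.036, -0.002, 0.059]]
[[0.01, -0.001, 0.01], [0.021, -0.001, 0.019], [0.032, -0.002, 0.027], [0.044, -0.003, 0.034], [0.056, -0.003, 0.04]]
[[0.013, -0.001, 0.005], [0.026, -0.002, 0.009], [0.04, -0.002, 0.012], [0.054, -0.003, 0.014], [0.068, -0.004, 0.015]]
[[0.014, -0.001, -0.0], [0.028, -0.002, -0.002], [0.042, -0.002, -0.004], [0.055, -0.003, -0.008], [0.068, -0.004, -0.012]]
```

Request:
carry_out(
  plan=[
    [[0.005,0,0.013,0,0,0,0],[0.012,-0.001,0.025,0,0,0,0],[0.019,-0.001,0.037,0,0,0,0],[0.027,-0.002,0.049,0,0,0,0],[0.036,-0.002,0.059,0,0,0,0]],
  ],
)

```text
time_s: 3.58
eef_pos: [0.4829, 0.0541, 0.1143]
eef_rot: [-0.0, 1.0, -0.031, -0.0]
wrist_force: [3.1, -1.5, -8.3]
opening: 0.334
grasp_force: 60.2
```

Request:
carry_out(
  plan=[
    [[0.01,-0.001,0.01,0,0,0,0],[0.021,-0.001,0.019,0,0,0,0],[0.032,-0.002,0.027,0,0,0,0],[0.044,-0.003,0.034,0,0,0,0],[0.056,-0.003,0.04,0,0,0,0]],
  ],
)

```text
time_s: 4.0
eef_pos: [0.5379, 0.0505, 0.1536]
eef_rot: [0.0, 1.0, -0.031, -0.002]
wrist_force: [-1.0, -4.4, -5.5]
opening: 0.335
grasp_force: 59.5
```

```bash
python3 st.py
```

```text
t 4.0 pos [0.5379 0.0505 0.1536] x [ 0.998 -0.063 -0.004] z [-0.004 -0.001 -1.   ] q [-0.13  0.19  1.76 -0.    1.19  1.51] F [-1.  -4.4 -5.5] op 0.335 gf 59.5
```

Following well; continue to the stop.

Request:
carry_out(
  plan=[
    [[0.013,-0.001,0.005,0,0,0,0],[0.026,-0.002,0.009,0,0,0,0],[0.04,-0.002,0.012,0,0,0,0],[0.054,-0.003,0.014,0,0,0,0],[0.068,-0.004,0.015,0,0,0,0]],
  ],
)

```text
time_s: 4.42
eef_pos: [0.6068, 0.0458, 0.1693]
eef_rot: [0.001, 1.0, -0.032, -0.001]
wrist_force: [-1.6, -3.9, -1.8]
opening: 0.336
grasp_force: 59.3
```

Request:
carry_out(
  plan=[
    [[0.014,-0.001,0,0,0,0,0],[0.028,-0.002,-0.002,0,0,0,0],[0.042,-0.002,-0.004,0,0,0,0],[0.055,-0.003,-0.008,0,0,0,0],[0.068,-0.004,-0.012,0,0,0,0]],
  ],
)

```text
time_s: 4.83
eef_pos: [0.6758, 0.0412, 0.1578]
eef_rot: [0.001, 0.999, -0.032, -0.0]
wrist_force: [-1.7, -5.1, 2.1]
opening: 0.33
grasp_force: 59.2
```

Request:
carry_out(
  plan=[
    [[0,0,0,0,0,0,0],[0,0,0,0,0,0,0.5],[0,0,0,0,0,0,0.8],[0,0,0,0,0,0,0.9],[0,0,0,0,0,0,0.9]],
  ],
)

```text
time_s: 5.25
eef_pos: [0.6745, 0.0432, 0.1573]
eef_rot: [-0.0, 1.0, -0.031, -0.0]
wrist_force: [-0.4, -0.4, 0.6]
opening: 0.885
grasp_force: 0.0
```

Request:
carry_out(
  plan=[
    [[0,0,0,0,0,0,1],[0,0,0.02,0,0,0,1],[0,0,0.05,0,0,0,1],[0,0,0.08,0,0,0,1],[-0.02,0,0.08,0,0,0,1]],
  ],
)

```text
time_s: 5.67
eef_pos: [0.6601, 0.0422, 0.2451]
eef_rot: [0.0, 0.999, -0.032, 0.007]
wrist_force: [0.6, -0.5, 1.9]
opening: 1.002
grasp_force: 0.0
```

```bash
python3 st.py; python3 - <<'E'
from h import *
save(cap('side'),'s2')
E
```

```text
t 5.67 pos [0.6601 0.0422 0.2451] x [ 0.998 -0.063  0.013] z [ 0.013 -0.001 -1.   ] q [-0.12  0.35  1.37  0.    1.41  1.52] F [ 0.6 -0.5  1.9] op 1.002 gf 0.0
```

View pics/s2.png

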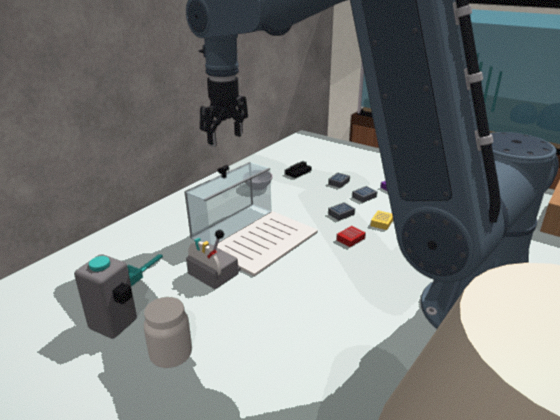

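The side view shows the hood upright on its stop with the knob on top at (224,171). The deck is clear, and the fan lever and bystanders haven't moved. I'll move above the cassettes.

Request:
carry_out(
  plan=[
    [[-0.08,-0.1,0.0,0,0,0.45,1],[-0.08,-0.1,0.0,0,0,0.45,1],[-0.08,-0.1,0.0,0,0,0.45,1],[-0.08,-0.1,0.0,0,0,0.45,1],[-0.08,-0.1,0.0,0,0,0.45,1]],
  ],
)

```text
time_s: 6.13
eef_pos: [0.5736, -0.059, 0.2368]
eef_rot: [-0.0, 0.981, 0.192, -0.001]
wrist_force: [0.1, 0.3, 0.4]
opening: 0.999
grasp_force: 0.0
```

Request:
carry_out(
  plan=[
    [[-0.08,-0.1,0.0,0,0,0.45,1],[-0.08,-0.1,0.0,0,0,0.45,1],[-0.08,-0.1,0.0,0,0,0.45,1],[-0.08,-0.1,0.0,0,0,0.45,1],[-0.08,-0.1,0.0,0,0,0.45,1]],
  ],
)

```text
time_s: 6.55
eef_pos: [0.4942, -0.1588, 0.237]
eef_rot: [-0.0, 0.914, 0.406, -0.0]
wrist_force: [-0.5, -0.4, -0.1]
opening: 1.002
grasp_force: 0.0
```

Request:
carry_out(
  plan=[
    [[-0.04,-0.1,0.0,0,0,0.42,1],[-0.04,-0.1,0.0,0,0,0.42,1],[-0.04,-0.1,0.0,0,0,0.42,1],[-0.04,-0.1,0.0,0,0,0.42,1],[-0.04,-0.1,0.0,0,0,0.42,1]],
  ],
)

```text
time_s: 6.97
eef_pos: [0.4558, -0.2579, 0.237]
eef_rot: [-0.0, 0.81, 0.586, 0.0]
wrist_force: [-0.2, 1.2, -0.5]
opening: 1.001
grasp_force: 0.0
```

Request:
carry_out(
  plan=[
    [[0,0,0.03,0,0,0,1],[0,0,0.03,0,0,0,1],[0,0,0.03,0,0,0,1],[0,0,0.03,0,0,0,1],[0,0,0.03,0,0,0,1]],
  ],
)

```text
time_s: 7.38
eef_pos: [0.4555, -0.2561, 0.2664]
eef_rot: [-0.001, 0.809, 0.588, 0.0]
wrist_force: [-0.3, 0.5, -0.4]
opening: 1.0
grasp_force: 0.0
```

```bash
python3 st.py; python3 - <<'E'
from h import *
save(cap('wrist'),'w2')
E
```

```text
t 7.38 pos [ 0.4555 -0.2561  0.2664] x [0.309 0.951 0.001] z [-0.001  0.001 -1.   ] q [-0.74  0.03  1.7   0.    1.41 -0.43] F [-0.3  0.5 -0.4] op 1.0 gf 0.0
```

View pics/w2.png

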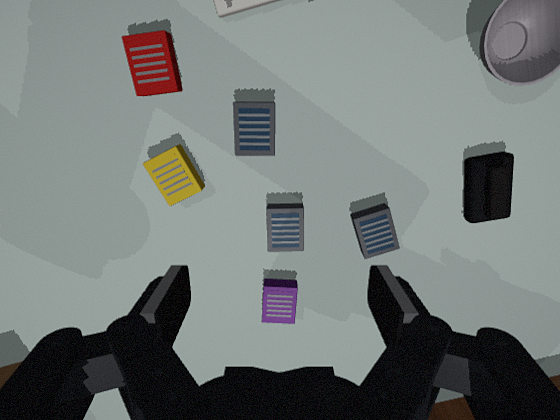

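The wrist view shows the three targets at (255,128), (285,228) and (376,232), with red, yellow and purple decoys at (152,62), (173,174) and (280,300). I'll measure their top faces.

```bash
cat > cas.py <<'E'
from h import *
def cas(name='wrist',fresh=True):
    c=cap(name) if fresh else dict(np.load(f'/tmp/{name}.npz'))
    im=c['pixels'];P=cloud(c);hsv=cv2.cvtColor(im,cv2.COLOR_RGB2HSV)
    m=((P[...,2]>.017)&(P[...,2]<.03)&(c['z_map']>0)).astype(np.uint8)
    m=cv2.morphologyEx(m,cv2.MORPH_OPEN,np.ones((3,3)))
    n,l,s,ce=cv2.connectedComponentsWithStats(m)
    for i in range(1,n):
        if s[i,4]<(600 if name=='wrist' else 120): continue
        g=P[l==i][:,:2];r=cv2.minAreaRect((g*1000).astype(np.float32))
        a=r[2] if r[1][0]>r[1][1] else r[2]+90
        print(np.round(ce[i]),s[i,4],'c',np.round(r[0],1),'size',np.round(sorted(r[1]),1),'long deg',round(a,1),'rgb',np.median(im[l==i],0))
if __name__=='__main__': cas(fresh=False)
E
python3 cas.py
```

```text
[539.  35.] 1535 c [ 759.9 -202.1] size [64.  80.6] long deg 83.4 rgb [90. 87. 91.]
[150.  62.] 2721 c [351.2 -96.4] size [50.7 64.2] long deg 79.0 rgb [132.  25.  23.]
[254. 128.] 2202 c [ 439.3 -201.6] size [49.5 64.1] long deg 71.6 rgb [71. 75. 81.]
[172. 175.] 1947 c [ 320.8 -225. ] size [50.7 63.6] long deg 98.1 rgb [170. 150.  42.]
[487. 185.] 1673 c [ 705.9 -368.5] size [54.  87.9] long deg 82.4 rgb [15. 16. 17.]
[285. 228.] 1635 c [ 435.  -339.5] size [49.6 64.1] long deg 73.3 rgb [89. 92. 99.]
[376. 232.] 1610 c [ 551.3 -383. ] size [50.2 64.6] long deg 91.3 rgb [72. 76. 84.]
[279. 303.] 1274 c [ 390.3 -451.3] size [49.8 65. ] long deg 68.8 rgb [114.  68. 136.]
```

Request:
carry_out(
  plan=[
    [[-0.015,0.058,-0.156,-0.58,0.193,0,1],[-0.015,0.058,-0.156,-0.58,0.193,0,1],[-0.015,0.058,-0.156,-0.58,0.193,0,1],[-0.015,0.058,-0.156,-0.58,0.193,0,1],[-0.015,0.058,-0.156,-0.58,0.193,0,1]],
  ],
)

```text
time_s: 7.85
eef_pos: [0.4367, -0.1966, 0.1066]
eef_rot: [0.171, 0.772, 0.562, -0.243]
wrist_force: [-1.4, 0.1, -0.7]
opening: 0.999
grasp_force: 0.0
```

Request:
carry_out(
  plan=[
    [[0,0,-0.04,0,0,0,1],[0,0,-0.04,0,0,0,1],[0,0,-0.04,0,0,0,1],[0,0,-0.04,0,0,0,1],[0,0,-0.04,0,0,0,1]],
  ],
)

```text
time_s: 8.27
eef_pos: [0.4418, -0.2007, 0.074]
eef_rot: [0.173, 0.774, 0.56, -0.239]
wrist_force: [0.8, -0.4, 0.4]
opening: 0.999
grasp_force: 0.0
```

```bash
python3 st.py
```

```text
t 8.27 pos [ 0.4418 -0.2007  0.074 ] x [ 0.258  0.784 -0.564] z [-0.175 -0.536 -0.826] q [-0.3   0.32  1.93 -0.72  1.03  0.44] F [ 0.8 -0.4  0.4] op 0.999 gf 0.0
```

Request:
carry_out(
  plan=[
    [[-0.001,0.002,-0.02,0,0,0,1],[-0.001,0.002,-0.04,0,0,0,1],[-0.001,0.002,-0.055,0,0,0,1],[-0.001,0.002,-0.06,0,0,0,1],[-0.001,0.002,-0.06,0,0,0,1]],
  ],
)

```text
time_s: 8.68
eef_pos: [0.4396, -0.1984, 0.0124]
eef_rot: [0.172, 0.774, 0.561, -0.24]
wrist_force: [-0.9, -0.1, 1.6]
opening: 1.001
grasp_force: 0.0
```

Request:
carry_out(
  plan=[
    [[0,0,0,0,0,0,1],[0,0,0,0,0,0,0.5],[0,0,0,0,0,0,0],[0,0,0,0,0,0,0],[0,0,0,0,0,0,0]],
  ],
)

```text
time_s: 9.1
eef_pos: [0.4402, -0.1976, 0.0127]
eef_rot: [0.173, 0.773, 0.561, -0.24]
wrist_force: [0.2, 3.3, 6.5]
opening: 0.564
grasp_force: 61.8
```

Request:
carry_out(
  plan=[
    [[0,0,0,0,0,0,0],[0,0,0,0,0,0,0],[0,0,0,0,0,0,0],[0,0,0,0,0,0,0],[0,0,0,0,0,0,0]],
  ],
)

```text
time_s: 9.52
eef_pos: [0.4402, -0.1976, 0.0127]
eef_rot: [0.173, 0.773, 0.561, -0.24]
wrist_force: [-0.6, 3.5, 7.4]
opening: 0.564
grasp_force: 61.9
```

```bash
python3 st.py
```

```text
t 9.52 pos [ 0.4402 -0.1976  0.0127] x [ 0.255  0.785 -0.565] z [-0.177 -0.536 -0.825] q [-0.29  0.45  1.93 -0.77  0.94  0.55] F [-0.6  3.5  7.4] op 0.564 gf 61.9
```

Request:
carry_out(
  plan=[
    [[0,0,0.03,0,0,0,0],[0,0,0.07,0.116,-0.039,0,0],[0,0,0.11,0.232,-0.077,0,0],[0,0,0.14,0.348,-0.116,0,0],[0,0,0.17,0.464,-0.154,0,0]],
  ],
)

```text
time_s: 9.93
eef_pos: [0.4406, -0.1966, 0.1851]
eef_rot: [0.042, 0.806, 0.588, -0.054]
wrist_force: [0.9, -1.4, -1.0]
opening: 0.565
grasp_force: 62.5
```

Request:
carry_out(
  plan=[
    [[0,0,0.02,0.116,-0.039,0,0],[0.02,0.06,0.02,0.116,-0.039,0,0],[0.02,0.06,0.02,0.116,-0.039,0,0],[0.02,0.06,0.02,0.116,-0.039,0,0],[0.02,0.06,0.02,0.116,-0.039,0,0]],
  ],
)

```text
time_s: 10.35
eef_pos: [0.4588, -0.1373, 0.2015]
eef_rot: [0.006, 0.809, 0.588, -0.008]
wrist_force: [0.1, -0.1, -0.3]
opening: 0.563
grasp_force: 62.6
```

```bash
python3 st.py
```

```text
t 10.35 pos [ 0.4588 -0.1373  0.2015] x [ 0.309  0.951 -0.02 ] z [-0.007 -0.019 -1.   ] q [-0.53 -0.01  1.87 -0.02  1.27 -0.21] F [ 0.1 -0.1 -0.3] op 0.563 gf 62.6
```

Request:
carry_out(
  plan=[
    [[0.04,0.124,0,0,0,0.128,0],[0.04,0.124,0,0,0,0.128,0],[0.04,0.124,0,0,0,0.128,0],[0.04,0.124,0,0,0,0.128,0],[0.04,0.124,0,0,0,0.128,0]],
  ],
)

```text
time_s: 10.77
eef_pos: [0.4992, -0.0107, 0.201]
eef_rot: [0.006, 0.768, 0.641, -0.008]
wrist_force: [-0.1, 0.4, -1.8]
opening: 0.563
grasp_force: 62.5
```

Request:
carry_out(
  plan=[
    [[0.037,0.124,0,0,0,0.127,0],[0.037,0.124,0,0,0,0.127,0],[0.037,0.124,0,0,0,0.127,0],[0.037,0.124,0,0,0,0.127,0],[0.037,0.124,0,0,0,0.127,0]],
  ],
)

```text
time_s: 11.18
eef_pos: [0.5362, 0.1116, 0.2009]
eef_rot: [0.007, 0.726, 0.687, -0.008]
wrist_force: [0.0, -0.5, -1.4]
opening: 0.565
grasp_force: 62.5
```

Request:
carry_out(
  plan=[
    [[0,0,0,0.48,-0.029,0,0],[0,0,0,0.48,-0.029,0,0],[0,0,0,0.48,-0.029,0,0],[0,0,0,0.48,-0.029,0,0],[0,0,0,0.48,-0.029,0,0]],
  ],
)

```text
time_s: 11.6
eef_pos: [0.5354, 0.1059, 0.1995]
eef_rot: [-0.158, 0.71, 0.665, 0.167]
wrist_force: [-0.9, -0.9, -2.2]
opening: 0.562
grasp_force: 62.6
```

Request:
carry_out(
  plan=[
    [[0,0,-0.06,0.48,-0.029,0,0],[0,0,-0.06,0.48,-0.029,0,0],[0,0,-0.06,0.48,-0.029,0,0],[0,0,-0.06,0.48,-0.029,0,0],[0,0,-0.06,0.48,-0.029,0,0]],
  ],
)

```text
time_s: 12.02
eef_pos: [0.5343, 0.1082, 0.1378]
eef_rot: [-0.314, 0.65, 0.608, 0.33]
wrist_force: [-1.4, -0.1, -2.5]
opening: 0.566
grasp_force: 62.6
```

Request:
carry_out(
  plan=[
    [[0,0,0,0,0,0,0],[0,0,0,0,0,0,0],[0,0,0,0,0,0,0],[0,0,0,0,0,0,0],[0,0,0,0,0,0,0]],
  ],
)

```text
time_s: 12.43
eef_pos: [0.5364, 0.1112, 0.1423]
eef_rot: [-0.31, 0.648, 0.613, 0.33]
wrist_force: [-0.1, -0.6, -1.6]
opening: 0.569
grasp_force: 62.6
```

```bash
python3 st.py; python3 - <<'E'
from h import *
a=cap('side')['pixels'];b=cap('top')['pixels']
A=cv2.resize(a[130:330,150:400],(750,600))
cv2.imwrite('pics/s3.png',A[:,:,::-1])
E
```

```text
t 12.43 pos [0.5364 0.1112 0.1423] x [0.032 0.589 0.807] z [ 0.048  0.806 -0.59 ] q [-0.49  0.41  1.82  0.83  1.47 -0.77] F [-0.1 -0.6 -1.6] op 0.569 gf 62.6
```

View pics/s3.png

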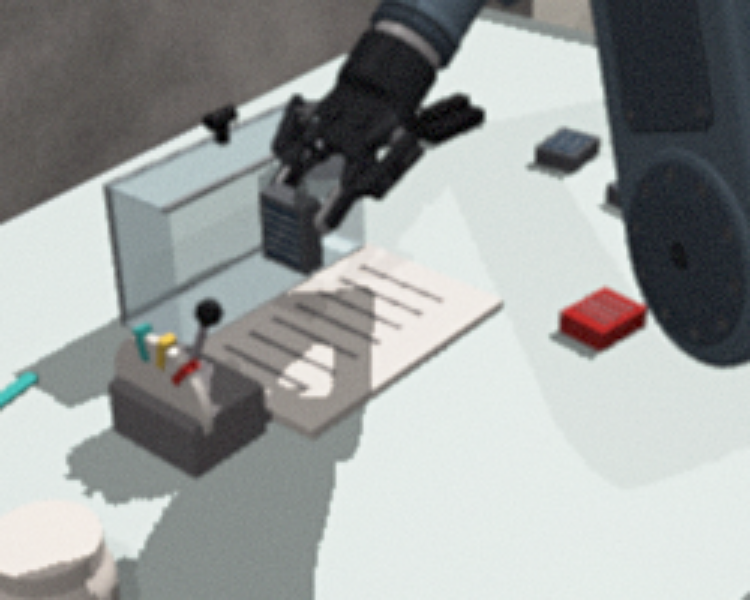

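The side view shows the cassette held upright above the deck; the decks, hood and lever look fine. I'll lower it.

Request:
carry_out(
  plan=[
    [[0,0,-0.03,0.03,-0.002,0,0],[0,0,-0.06,0.03,-0.002,0,0],[0,0,-0.08,0.03,-0.002,0,0],[0,0,-0.085,0.03,-0.002,0,0],[0,0,-0.085,0.03,-0.002,0,0]],
  ],
)

```text
time_s: 12.95
eef_pos: [0.5353, 0.1112, 0.0554]
eef_rot: [-0.321, 0.643, 0.606, 0.34]
wrist_force: [-0.8, -0.1, -1.1]
opening: 0.565
grasp_force: 62.6
```

Request:
carry_out(
  plan=[
    [[0,0,-0.003,0,0,0,0],[0,0,-0.005,0,0,0,0],[0,0,-0.007,0,0,0,0],[0,0,-0.007,0,0,0,0],[0,0,-0.007,0,0,0,0]],
  ],
)

```text
time_s: 13.37
eef_pos: [0.5365, 0.1105, 0.0499]
eef_rot: [-0.32, 0.643, 0.607, 0.34]
wrist_force: [0.6, -0.0, -1.1]
opening: 0.562
grasp_force: 62.6
```

```bash
python3 st.py
```

```text
t 13.37 pos [0.5365 0.1105 0.0499] x [0.032 0.563 0.826] z [ 0.05   0.824 -0.564] q [-0.5   0.61  1.8   0.86  1.38 -0.92] F [ 0.6 -0.  -1.1] op 0.562 gf 62.6
```

Request:
carry_out(
  plan=[
    [[0,0,-0.0005,0,0,0,0],[0,0,-0.001,0,0,0,0],[0,0,-0.0015,0,0,0,0],[0,0,-0.002,0,0,0,0],[0,0,-0.002,0,0,0,0]],
  ],
)

```text
time_s: 13.78
eef_pos: [0.5365, 0.1106, 0.0488]
eef_rot: [-0.321, 0.643, 0.606, 0.341]
wrist_force: [-3.0, -2.0, 10.0]
opening: 0.568
grasp_force: 63.4
```

Request:
carry_out(
  plan=[
    [[0,0,0.0005,0,0,0,0.62],[0,0,0.0005,0,0,0,0.68],[0,0,0.0005,0,0,0,0.8],[0,0,0.0005,0,0,0,0.8],[0,0,0.0005,0,0,0,0.8]],
  ],
)

```text
time_s: 14.2
eef_pos: [0.536, 0.1107, 0.0476]
eef_rot: [-0.32, 0.643, 0.607, 0.34]
wrist_force: [-0.2, -0.2, -0.5]
opening: 0.804
grasp_force: 0.0
```

Request:
carry_out(
  plan=[
    [[-0.001,-0.015,0.01,0,0,0,0.8],[-0.002,-0.035,0.024,0,0,0,0.8],[-0.004,-0.06,0.042,0,0,0,0.8],[-0.005,-0.09,0.063,0,0,0,0.8],[-0.005,-0.09,0.1,0,0,0,1]],
  ],
)

```text
time_s: 14.62
eef_pos: [0.5308, 0.0168, 0.1464]
eef_rot: [-0.32, 0.645, 0.605, 0.34]
wrist_force: [0.9, -0.1, -0.3]
opening: 0.919
grasp_force: 0.0
```

Request:
carry_out(
  plan=[
    [[0,0,0.04,-0.48,0.029,0,1],[0,-0.03,0.07,-0.48,0.029,0,1],[0,-0.05,0.07,-0.48,0.029,0,1],[-0.01,-0.08,0.07,-0.48,0.029,0,1],[-0.02,-0.1,0.07,-0.48,0.029,0,1]],
  ],
)

```text
time_s: 15.03
eef_pos: [0.5126, -0.0801, 0.2214]
eef_rot: [-0.161, 0.705, 0.668, 0.176]
wrist_force: [0.3, -0.1, 0.2]
opening: 0.997
grasp_force: 0.0
```

Request:
carry_out(
  plan=[
    [[0,-0.03,0,-0.51,0.03,-0.2,1],[-0.02,-0.06,0,-0.51,0.03,-0.2,1],[-0.03,-0.09,0,-0.51,0.03,-0.2,1],[-0.04,-0.12,0,-0.51,0.03,-0.2,1],[-0.06,-0.15,0,-0.51,0.03,-0.2,1]],
  ],
)

```text
time_s: 15.45
eef_pos: [0.4517, -0.2294, 0.2188]
eef_rot: [0.028, 0.789, 0.613, 0.008]
wrist_force: [0.9, 0.5, 0.5]
opening: 1.001
grasp_force: 0.0
```

```bash
python3 st.py; python3 - <<'E'
from h import *
from cas import cas
a=cap('side')['pixels'];w=cap('wrist')['pixels']
A=cv2.resize(a[130:330,150:400],(500,400))
cv2.imwrite('pics/s4.png',np.hstack([A,cv2.resize(w,(300,400))])[:,:,::-1])
cas(fresh=False)
E
```

```text
t 15.45 pos [ 0.4517 -0.2294  0.2188] x [ 0.248  0.968 -0.022] z [ 0.046 -0.035 -0.998] q [-0.71 -0.    1.83  0.    1.25 -0.46] F [0.9 0.5 0.5] op 1.001 gf 0.0
[138.  63.] 3827 c [351.3 -96.4] size [50.6 64. ] long deg 79.0 rgb [131.  25.  23.]
[159. 192.] 2539 c [ 320.7 -225.2] size [50.6 64.1] long deg 98.3 rgb [168. 150.  43.]
[494. 216.] 1576 c [ 705.9 -368. ] size [53.3 87.8] long deg 82.7 rgb [14. 14. 16.]
[283. 255.] 1899 c [ 435.4 -339.5] size [50.1 64.8] long deg 73.2 rgb [ 91.  93. 100.]
[379. 256.] 1283 c [ 551.2 -382.4] size [50.1 63. ] long deg 91.5 rgb [68. 73. 80.]
[271. 332.] 1442 c [ 390.3 -451.2] size [50.  65.2] long deg 68.9 rgb [108.  64. 130.]
```

View pics/s4.png

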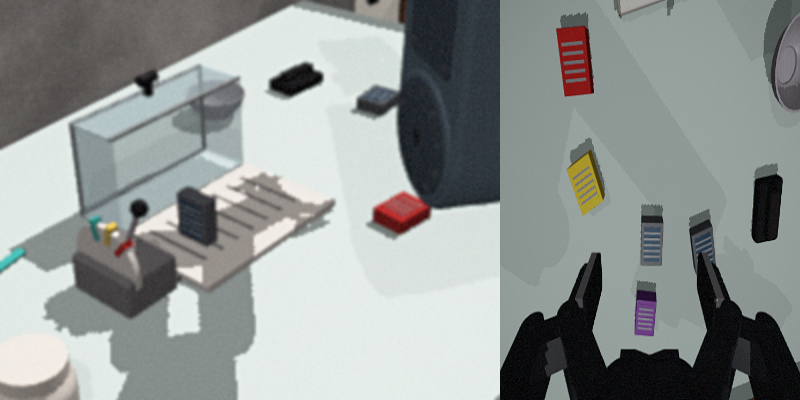

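The side view shows the first cassette standing on the deck at (197,215). I'll fetch the second, the one at (.435,-.340).

```bash
cat > go.py <<'E'
import sys
from h import *
from scipy.spatial.transform import Rotation as R
def go(pos,deg,tilt):
    o=get_obs();w,x,y,z=o['eef_rot'];a=np.radians(deg);L=np.array([np.cos(a),np.sin(a),0]);U=np.array([0,0,1.])
    X=np.cos(tilt)*L+np.sin(tilt)*U; Z=np.sin(tilt)*L-np.cos(tilt)*U
    T=R.from_matrix(np.stack([X,np.cross(Z,X),Z],1))
    r=(T*R.from_quat([x,y,z,w]).inv()).as_rotvec()
    print('shift',np.round(np.array(pos)-o['eef_pos'],4),'rot',np.round(r,3),'q',np.round(o['q'],2),'F',np.round(o['wrist_force'],1))
if __name__=='__main__':
    v=[float(t) for t in sys.argv[1:]];go(v[:3],v[3],v[4])
E
python3 go.py .4366 -.3357 .10 73.2 -.611
```

```text
shift [-0.013  -0.1049 -0.118 ] rot [-0.557  0.206 -0.055] q [-0.71 -0.    1.83  0.01  1.26 -0.46] F [ 0.8  0.7 -1.1]
```

Request:
carry_out(
  plan=[
    [[-0.013,-0.105,-0.118,-0.557,0.206,-0.055,1],[-0.013,-0.105,-0.118,-0.557,0.206,-0.055,1],[-0.013,-0.105,-0.118,-0.557,0.206,-0.055,1],[-0.013,-0.105,-0.118,-0.557,0.206,-0.055,1],[-0.013,-0.105,-0.118,-0.557,0.206,-0.055,1]],
  ],
)

```text
time_s: 15.97
eef_pos: [0.4355, -0.3346, 0.0948]
eef_rot: [0.177, 0.765, 0.569, -0.243]
wrist_force: [-1.2, 0.8, -1.5]
opening: 0.997
grasp_force: 0.0
```

Request:
carry_out(
  plan=[
    [[0,0,-0.03,0,0,0,1],[0,0,-0.03,0,0,0,1],[0,0,-0.03,0,0,0,1],[0,0,-0.03,0,0,0,1],[0,0,-0.03,0,0,0,1]],
  ],
)

```text
time_s: 16.38
eef_pos: [0.4392, -0.3354, 0.0719]
eef_rot: [0.18, 0.766, 0.569, -0.24]
wrist_force: [-0.5, -0.7, -0.0]
opening: 1.004
grasp_force: 0.0
```

```bash
python3 go.py .4366 -.3357 .013 73.2 -.611;python3 -c "
from cas import cas
cas('top')"
```

```text
shift [-0.0026 -0.0003 -0.0589] rot [-0.001  0.003 -0.001] q [-0.55  0.36  1.88 -0.79  0.89  0.26] F [-0.5 -0.7 -0. ]
```

Request:
carry_out(
  plan=[
    [[-0.002,0,-0.02,0,0,0,1],[-0.002,0,-0.04,0,0,0,1],[-0.002,0,-0.055,0,0,0,1],[-0.002,0,-0.059,0,0,0,1],[-0.002,0,-0.059,0,0,0,1]],
  ],
)

```text
time_s: 16.85
eef_pos: [0.4359, -0.3346, 0.011]
eef_rot: [0.178, 0.766, 0.569, -0.241]
wrist_force: [0.1, -0.9, 0.7]
opening: 0.999
grasp_force: 0.0
```

Request:
carry_out(
  plan=[
    [[0,0,0,0,0,0,1],[0,0,0,0,0,0,0.5],[0,0,0,0,0,0,0],[0,0,0,0,0,0,0],[0,0,0,0,0,0,0]],
  ],
)

```text
time_s: 17.27
eef_pos: [0.437, -0.3348, 0.0122]
eef_rot: [0.18, 0.766, 0.569, -0.24]
wrist_force: [-1.5, 3.0, 6.3]
opening: 0.565
grasp_force: 62.1
```

Request:
carry_out(
  plan=[
    [[0,0,0,0,0,0,0],[0,0,0,0,0,0,0],[0,0,0,0,0,0,0],[0,0,0,0,0,0,0],[0,0,0,0,0,0,0]],
  ],
)

```text
time_s: 17.68
eef_pos: [0.437, -0.3348, 0.0122]
eef_rot: [0.18, 0.765, 0.569, -0.24]
wrist_force: [0.3, 2.1, 6.2]
opening: 0.567
grasp_force: 62.1
```

```bash
python3 st.py
```

```text
t 17.68 pos [ 0.437  -0.3348  0.0122] x [ 0.236  0.785 -0.573] z [-0.164 -0.549 -0.82 ] q [-0.55  0.48  1.89 -0.87  0.81  0.38] F [0.3 2.1 6.2] op 0.567 gf 62.1
```

Request:
carry_out(
  plan=[
    [[0,0,0.03,0,0,0,0],[0,0,0.07,0.116,-0.035,0,0],[0,0,0.11,0.232,-0.07,0,0],[0,0,0.15,0.348,-0.105,0,0],[0,0,0.19,0.464,-0.14,0,0]],
  ],
)

```text
time_s: 18.1
eef_pos: [0.4361, -0.3324, 0.1793]
eef_rot: [0.056, 0.798, 0.595, -0.076]
wrist_force: [-0.6, -1.4, -1.1]
opening: 0.564
grasp_force: 62.4
```

Request:
carry_out(
  plan=[
    [[0,0.02,0,0.121,-0.037,0,0],[0.02,0.05,0,0.121,-0.037,0,0],[0.03,0.08,0,0.121,-0.037,0,0],[0.04,0.12,0,0.121,-0.037,0,0],[0.04,0.15,0,0.121,-0.037,0,0]],
  ],
)

```text
time_s: 18.52
eef_pos: [0.4765, -0.183, 0.1786]
eef_rot: [0.021, 0.803, 0.595, -0.028]
wrist_force: [-0.1, 0.3, -1.6]
opening: 0.567
grasp_force: 62.5
```

Request:
carry_out(
  plan=[
    [[0.01,0.03,0,0,0,0.1,0],[0.02,0.06,0,0,0,0.2,0],[0.035,0.09,0,0,0,0.234,0],[0.045,0.12,0,0,0,0.234,0],[0.055,0.15,0,0,0,0.234,0]],
  ],
)

```text
time_s: 18.93
eef_pos: [0.531, -0.033, 0.1786]
eef_rot: [0.024, 0.727, 0.686, -0.026]
wrist_force: [0.2, 0.1, -0.0]
opening: 0.565
grasp_force: 62.5
```

```bash
python3 go.py .532 .047 .14 86.6 .961; python3 st.py
```

```text
shift [ 0.001   0.08   -0.0386] rot [ 1.03e+00 -6.20e-02 -1.00e-03] q [-0.24  0.14  1.77 -0.07  1.22 -0.16] F [ 0.2  0.1 -0. ]
t 18.93 pos [ 0.531  -0.033   0.1786] x [ 0.058  0.996 -0.07 ] z [-0.005 -0.07  -0.998] q [-0.24  0.14  1.77 -0.07  1.22 -0.16] F [ 0.2  0.1 -0. ] op 0.565 gf 62.5
```

Request:
carry_out(
  plan=[
    [[0,0.02,0,0.515,-0.031,0,0],[0,0.03,0,0.515,-0.031,0,0],[0,0.04,0,0.515,-0.031,0,0],[0,0.05,0,0.515,-0.031,0,0],[0,0.06,0,0.515,-0.031,0,0]],
  ],
)

```text
time_s: 19.35
eef_pos: [0.5306, 0.0237, 0.1774]
eef_rot: [-0.154, 0.71, 0.667, 0.162]
wrist_force: [-0.7, -1.1, -1.3]
opening: 0.566
grasp_force: 62.5
```

Request:
carry_out(
  plan=[
    [[0,0.02,-0.02,0.515,-0.031,0,0],[0,0.02,-0.04,0.515,-0.031,0,0],[0,0.02,-0.05,0.515,-0.031,0,0],[0,0.02,-0.06,0.515,-0.031,0,0],[0,0.02,-0.06,0.515,-0.031,0,0]],
  ],
)

```text
time_s: 19.77
eef_pos: [0.5278, 0.0456, 0.1127]
eef_rot: [-0.323, 0.646, 0.605, 0.336]
wrist_force: [-1.5, 0.0, -2.8]
opening: 0.565
grasp_force: 62.5
```

Request:
carry_out(
  plan=[
    [[0,0,0,0,0,0,0],[0,0,0,0,0,0,0],[0,0,0,0,0,0,0],[0,0,0,0,0,0,0],[0,0,0,0,0,0,0]],
  ],
)

```text
time_s: 20.18
eef_pos: [0.5315, 0.0457, 0.12]
eef_rot: [-0.315, 0.644, 0.61, 0.336]
wrist_force: [0.1, -0.3, -1.1]
opening: 0.564
grasp_force: 62.5
```

```bash
python3 go.py .532 .047 .056 86.6 .961; python3 -c "
from h import *
a=cap('side')['pixels'];cap('top')
cv2.imwrite('pics/s5.png',cv2.resize(a[130:330,150:400],(625,500))[:,:,::-1])"
```

```text
shift [ 0.0005  0.0013 -0.064 ] rot [ 0.003  0.004 -0.003] q [-0.61  0.49  1.78  0.77  1.53 -0.86] F [ 0.1 -0.3 -1.1]
```

View pics/s5.png

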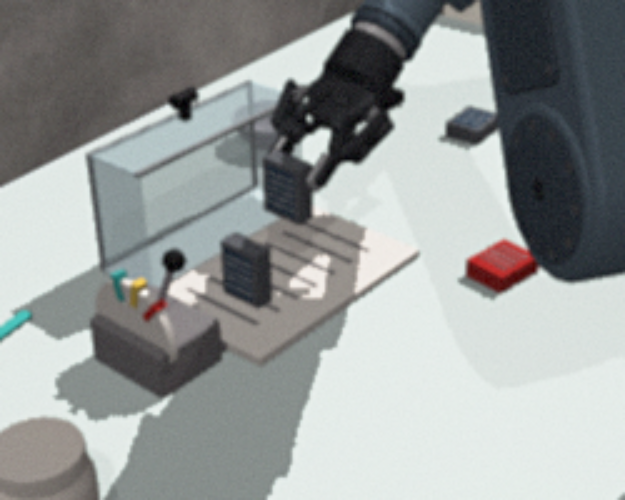

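The first cassette still stands at (246,270). The second hangs upright at (287,187) over free deck, so I'll lower it.

Request:
carry_out(
  plan=[
    [[0,0.001,-0.03,0,0,0,0],[0,0.001,-0.05,0,0,0,0],[0,0.001,-0.062,0,0,0,0],[0,0.001,-0.067,0,0,0,0],[0,0.001,-0.068,0,0,0,0]],
  ],
)

```text
time_s: 20.7
eef_pos: [0.5306, 0.0467, 0.0503]
eef_rot: [-0.318, 0.645, 0.608, 0.337]
wrist_force: [-2.1, -0.0, 2.5]
opening: 0.563
grasp_force: 62.6
```

Request:
carry_out(
  plan=[
    [[0,0,-0.0005,0,0,0,0],[0,0,-0.001,0,0,0,0],[0,0,-0.0015,0,0,0,0],[0,0,-0.002,0,0,0,0],[0,0,-0.002,0,0,0,0]],
  ],
)

```text
time_s: 21.12
eef_pos: [0.531, 0.0465, 0.0503]
eef_rot: [-0.318, 0.644, 0.609, 0.337]
wrist_force: [-3.8, -1.2, 10.0]
opening: 0.566
grasp_force: 63.2
```

Request:
carry_out(
  plan=[
    [[0,0,0.0005,0,0,0,0.62],[0,0,0.0005,0,0,0,0.68],[0,0,0.0005,0,0,0,0.8],[0,0,0.0005,0,0,0,0.8],[0,0,0.0005,0,0,0,0.8]],
  ],
)

```text
time_s: 21.53
eef_pos: [0.5309, 0.0463, 0.0487]
eef_rot: [-0.317, 0.645, 0.608, 0.336]
wrist_force: [0.6, 0.8, 0.4]
opening: 0.8
grasp_force: 0.0
```

Request:
carry_out(
  plan=[
    [[-0.001,-0.015,0.01,0,0,0,0.8],[-0.002,-0.035,0.024,0,0,0,0.8],[-0.004,-0.06,0.042,0,0,0,0.8],[-0.005,-0.09,0.063,0,0,0,0.8],[-0.005,-0.09,0.1,0,0,0,1]],
  ],
)

```text
time_s: 21.95
eef_pos: [0.5253, -0.0475, 0.1473]
eef_rot: [-0.317, 0.647, 0.607, 0.336]
wrist_force: [0.7, -0.9, 0.1]
opening: 0.916
grasp_force: 0.0
```

Request:
carry_out(
  plan=[
    [[0,0,0.04,-0.48,0.029,0,1],[0,-0.03,0.07,-0.48,0.029,0,1],[0,-0.05,0.08,-0.48,0.029,0,1],[0,-0.08,0.08,-0.48,0.029,0,1],[0,-0.1,0.08,-0.48,0.029,0,1]],
  ],
)

```text
time_s: 22.37
eef_pos: [0.5277, -0.1446, 0.2333]
eef_rot: [-0.157, 0.706, 0.669, 0.171]
wrist_force: [0.6, 0.8, 0.3]
opening: 1.0
grasp_force: 0.0
```

Request:
carry_out(
  plan=[
    [[0,-0.03,0,-0.48,0.029,0,1],[0,-0.06,0,-0.48,0.029,0,1],[0,-0.1,0,-0.48,0.029,0,1],[0,-0.13,0,-0.48,0.029,0,1],[0,-0.15,0,-0.48,0.029,0,1]],
  ],
)

```text
time_s: 22.78
eef_pos: [0.5265, -0.2936, 0.2298]
eef_rot: [0.002, 0.727, 0.687, -0.002]
wrist_force: [1.1, 0.6, 0.2]
opening: 0.998
grasp_force: 0.0
```

```bash
python3 -c "
from cas import *
save(cap('wrist'),'w6');cas(fresh=False);a=cap('side')['pixels']
cv2.imwrite('pics/s6.png',cv2.resize(a[130:330,150:400],(625,500))[:,:,::-1])
"; python3 st.py;  python3 go.py .5512 -.379 .10 91.3 -.611
```

```text
[89.  9.] 1055 c [ 347.  -120.3] size [20.  51.9] long deg 174.7 rgb [128.  22.  21.]
[512.  67.] 2098 c [ 758.9 -198.9] size [69.8 83.2] long deg 95.0 rgb [ 98.  95. 100.]
[ 89. 120.] 2879 c [ 320.4 -225.4] size [51.4 63.9] long deg 98.3 rgb [167. 146.  40.]
[427. 219.] 1802 c [ 705.6 -368.2] size [53.6 87.7] long deg 81.9 rgb [17. 17. 19.]
[304. 241.] 1907 c [ 551.3 -383.1] size [50.  64.1] long deg 91.4 rgb [81. 85. 92.]
t 22.88 pos [ 0.5258 -0.2953  0.2289] x [ 0.06   0.998 -0.001] z [-0.001 -0.001 -1.   ] q [-0.71  0.24  1.54 -0.    1.36 -0.65] F [-0.1 -0.5  0.4] op 0.997 gf 0.0
shift [ 0.0254 -0.0837 -0.1289] rot [-0.61   0.01   0.081] q [-0.71  0.24  1.54 -0.    1.36 -0.65] F [-0.1 -0.5  0.4]
```

View pics/s6.png

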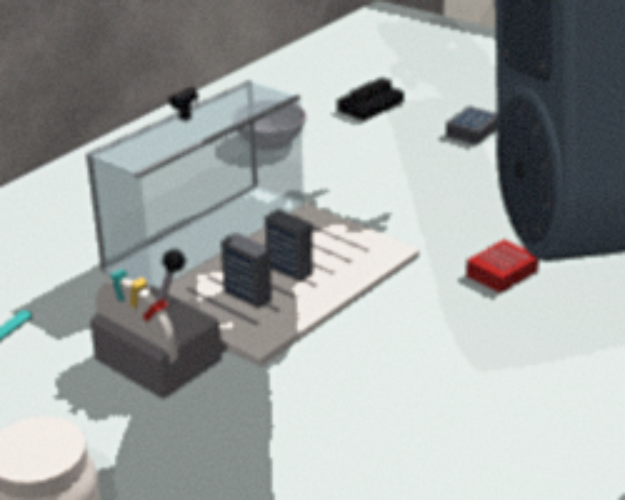

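Both cassettes stand apart at (246,270) and (288,245), and the third is unmoved at (.551,-.383). I'll pick that one.

Request:
carry_out(
  plan=[
    [[0.025,-0.084,-0.129,-0.61,0.01,0.081,1],[0.025,-0.084,-0.129,-0.61,0.01,0.081,1],[0.025,-0.084,-0.129,-0.61,0.01,0.081,1],[0.025,-0.084,-0.129,-0.61,0.01,0.081,1],[0.025,-0.084,-0.129,-0.61,0.01,0.081,1]],
  ],
)

```text
time_s: 23.3
eef_pos: [0.5483, -0.377, 0.0934]
eef_rot: [0.211, 0.666, 0.683, -0.21]
wrist_force: [-2.2, 0.6, -0.4]
opening: 1.005
grasp_force: 0.0
```

Request:
carry_out(
  plan=[
    [[0,0,-0.03,0,0,0,1],[0,0,-0.03,0,0,0,1],[0,0,-0.03,0,0,0,1],[0,0,-0.03,0,0,0,1],[0,0,-0.03,0,0,0,1]],
  ],
)

```text
time_s: 23.72
eef_pos: [0.5519, -0.379, 0.0724]
eef_rot: [0.215, 0.667, 0.682, -0.209]
wrist_force: [-0.2, -0.4, -0.3]
opening: 0.999
grasp_force: 0.0
```

```bash
python3 go.py .5512 -.379 .013 91.3 -.611
```

```text
shift [-0.0007  0.     -0.0594] rot [-0.002  0.002  0.001] q [-0.55  0.48  1.72 -0.78  0.75 -0.04] F [-0.2 -0.4 -0.3]
```

Request:
carry_out(
  plan=[
    [[-0.001,0,-0.02,0,0,0,1],[-0.001,0,-0.04,0,0,0,1],[-0.001,0,-0.055,0,0,0,1],[-0.001,0,-0.059,0,0,0,1],[-0.001,0,-0.059,0,0,0,1]],
  ],
)

```text
time_s: 24.13
eef_pos: [0.5496, -0.3782, 0.011]
eef_rot: [0.213, 0.667, 0.682, -0.209]
wrist_force: [0.1, -0.3, 0.6]
opening: 1.002
grasp_force: 0.0
```

Request:
carry_out(
  plan=[
    [[0,0,0,0,0,0,1],[0,0,0,0,0,0,0.5],[0,0,0,0,0,0,0],[0,0,0,0,0,0,0],[0,0,0,0,0,0,0]],
  ],
)

```text
time_s: 24.55
eef_pos: [0.5507, -0.378, 0.0123]
eef_rot: [0.215, 0.667, 0.682, -0.209]
wrist_force: [-0.8, 2.8, 6.7]
opening: 0.563
grasp_force: 62.2
```

Request:
carry_out(
  plan=[
    [[0,0,0,0,0,0,0],[0,0,0,0,0,0,0],[0,0,0,0,0,0,0],[0,0,0,0,0,0,0],[0,0,0,0,0,0,0]],
  ],
)

```text
time_s: 24.97
eef_pos: [0.5507, -0.3781, 0.0123]
eef_rot: [0.215, 0.667, 0.682, -0.209]
wrist_force: [-0.8, 2.6, 6.3]
opening: 0.567
grasp_force: 62.3
```

```bash
python3 st.py
```

```text
t 24.97 pos [ 0.5507 -0.3781  0.0123] x [-0.019  0.82  -0.572] z [ 0.014 -0.571 -0.82 ] q [-0.55  0.58  1.72 -0.87  0.68  0.08] F [-0.8  2.6  6.3] op 0.567 gf 62.3
```

Request:
carry_out(
  plan=[
    [[0,0,0.03,0,0,0,0],[0,0,0.07,0.12,0.003,0,0],[0,0,0.11,0.24,0.006,0,0],[0,0,0.15,0.36,0.008,0,0],[0,0,0.19,0.48,0.01,0,0]],
  ],
)

```text
time_s: 25.38
eef_pos: [0.5497, -0.3754, 0.1787]
eef_rot: [0.068, 0.694, 0.713, -0.067]
wrist_force: [-0.1, -2.6, -1.6]
opening: 0.565
grasp_force: 62.5
```

Request:
carry_out(
  plan=[
    [[0,0.02,0,0.13,0.003,0,0],[0,0.05,0,0.13,0.003,0,0],[0,0.08,0,0.13,0.003,0,0],[0,0.12,0,0.13,0.003,0,0],[0,0.15,0,0.13,0.003,0,0]],
  ],
)

```text
time_s: 25.8
eef_pos: [0.5487, -0.226, 0.1774]
eef_rot: [0.024, 0.699, 0.714, -0.025]
wrist_force: [0.5, 1.2, -1.6]
opening: 0.566
grasp_force: 62.6
```

Request:
carry_out(
  plan=[
    [[-0.005,0.03,0,0,0,-0.08,0],[-0.01,0.06,0,0,0,-0.08,0],[-0.015,0.09,0,0,0,-0.08,0],[-0.02,0.11,0,0,0,-0.08,0],[-0.022,0.13,0,0,0,-0.08,0]],
  ],
)

```text
time_s: 26.22
eef_pos: [0.5264, -0.0963, 0.1775]
eef_rot: [0.023, 0.726, 0.686, -0.026]
wrist_force: [0.5, 0.3, -1.0]
opening: 0.566
grasp_force: 62.6
```

```bash
python3 go.py .528 -.018 .14 86.6 .961; python3 st.py
```

```text
shift [ 0.0016  0.0783 -0.0375] rot [ 1.029 -0.062 -0.003] q [-0.36  0.15  1.76 -0.07  1.21 -0.28] F [ 0.5  0.3 -1. ]
t 26.22 pos [ 0.5264 -0.0963  0.1775] x [ 0.057  0.996 -0.07 ] z [-0.006 -0.069 -0.998] q [-0.36  0.15  1.76 -0.07  1.21 -0.28] F [ 0.5  0.3 -1. ] op 0.566 gf 62.6
```

Request:
carry_out(
  plan=[
    [[0,0.02,0,0.515,-0.031,-0.001,0],[0,0.03,0,0.515,-0.031,-0.001,0],[0.001,0.04,0,0.515,-0.031,-0.001,0],[0.001,0.05,0,0.515,-0.031,-0.001,0],[0.001,0.06,0,0.515,-0.031,-0.001,0]],
  ],
)

```text
time_s: 26.63
eef_pos: [0.5281, -0.0399, 0.1767]
eef_rot: [-0.154, 0.71, 0.667, 0.162]
wrist_force: [0.1, -0.8, -1.4]
opening: 0.565
grasp_force: 62.6
```

Request:
carry_out(
  plan=[
    [[0,0.018,-0.02,0.515,-0.031,0,0],[0,0.018,-0.04,0.515,-0.031,0,0],[0,0.018,-0.05,0.515,-0.031,0,0],[0,0.018,-0.06,0.515,-0.031,0,0],[0,0.018,-0.06,0.515,-0.031,0,0]],
  ],
)

```text
time_s: 27.05
eef_pos: [0.5253, -0.0195, 0.1117]
eef_rot: [-0.323, 0.646, 0.604, 0.336]
wrist_force: [-0.8, 0.9, -2.0]
opening: 0.564
grasp_force: 62.6
```

Request:
carry_out(
  plan=[
    [[0,0,0,0,0,0,0],[0,0,0,0,0,0,0],[0,0,0,0,0,0,0],[0,0,0,0,0,0,0],[0,0,0,0,0,0,0]],
  ],
)

```text
time_s: 27.47
eef_pos: [0.5292, -0.0199, 0.1194]
eef_rot: [-0.315, 0.644, 0.61, 0.336]
wrist_force: [0.7, 0.3, -0.6]
opening: 0.565
grasp_force: 62.6
```

```bash
python3 go.py .528 -.018 .0485 86.6 .961; python3 -c "
from h import *
a=cap('side')['pixels'];cap('top')
cv2.imwrite('pics/s7.png',cv2.resize(a[130:330,150:400],(625,500))[:,:,::-1])"
```

```text
shift [-0.0012  0.0019 -0.0709] rot [ 0.003  0.004 -0.003] q [-0.7   0.54  1.71  0.71  1.6  -0.9 ] F [ 0.7  0.3 -0.6]
```

View pics/s7.png

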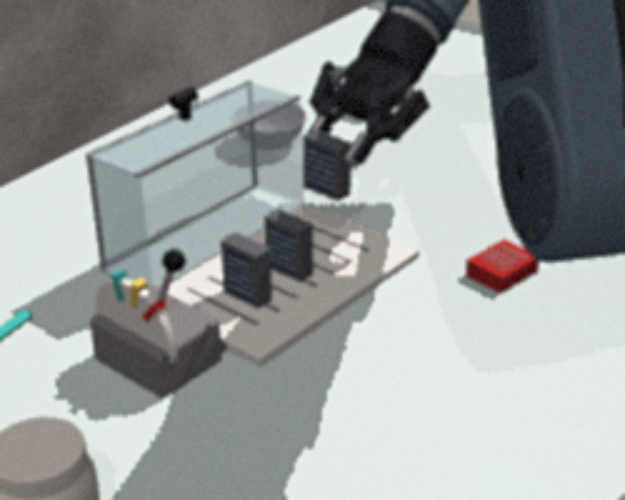

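Two cassettes stand at (246,270) and (288,245). The third hangs upright at (327,165), so I'll lower it.

Request:
carry_out(
  plan=[
    [[-0.001,0.002,-0.03,0,0,0,0],[-0.001,0.002,-0.05,0,0,0,0],[-0.001,0.002,-0.062,0,0,0,0],[-0.001,0.002,-0.067,0,0,0,0],[-0.001,0.002,-0.068,0,0,0,0]],
  ],
)

```text
time_s: 27.98
eef_pos: [0.5268, -0.0175, 0.0509]
eef_rot: [-0.32, 0.644, 0.608, 0.337]
wrist_force: [-5.2, -0.8, 11.2]
opening: 0.565
grasp_force: 63.2
```

Request:
carry_out(
  plan=[
    [[0,0,-0.0005,0,0,0,0],[0,0,-0.001,0,0,0,0],[0,0,-0.0015,0,0,0,0],[0,0,-0.002,0,0,0,0],[0,0,-0.002,0,0,0,0]],
  ],
)

```text
time_s: 28.4
eef_pos: [0.5268, -0.0174, 0.0509]
eef_rot: [-0.32, 0.643, 0.608, 0.338]
wrist_force: [-6.7, -1.2, 15.6]
opening: 0.563
grasp_force: 63.7
```

Request:
carry_out(
  plan=[
    [[0,0,0.001,0,0,0,0.58],[0,0,0.001,0,0,0,0.64],[0,0,0.001,0,0,0,0.72],[0,0,0.001,0,0,0,0.8],[0,0,0.001,0,0,0,0.8]],
  ],
)

```text
time_s: 28.82
eef_pos: [0.5276, -0.0182, 0.0486]
eef_rot: [-0.317, 0.645, 0.608, 0.337]
wrist_force: [-0.2, -0.7, 0.4]
opening: 0.802
grasp_force: 0.0
```

Request:
carry_out(
  plan=[
    [[-0.001,-0.015,0.01,0,0,0,0.8],[-0.002,-0.035,0.024,0,0,0,0.8],[-0.004,-0.06,0.042,0,0,0,0.8],[-0.005,-0.09,0.063,0,0,0,0.8],[-0.005,-0.09,0.1,0,0,0,1]],
  ],
)

```text
time_s: 29.23
eef_pos: [0.5217, -0.1119, 0.147]
eef_rot: [-0.318, 0.647, 0.607, 0.336]
wrist_force: [0.3, 0.6, 0.7]
opening: 0.916
grasp_force: 0.0
```

Request:
carry_out(
  plan=[
    [[0,0,0.04,-0.5,0.03,0,1],[0,-0.01,0.08,-0.5,0.03,0,1],[0,-0.02,0.1,-0.5,0.03,0,1],[0,-0.02,0.13,-0.5,0.03,0,1],[0,-0.02,0.15,-0.5,0.03,0,1]],
  ],
)

```text
time_s: 29.65
eef_pos: [0.524, -0.1271, 0.305]
eef_rot: [-0.151, 0.708, 0.67, 0.165]
wrist_force: [1.4, -0.4, 1.8]
opening: 0.997
grasp_force: 0.0
```

Request:
carry_out(
  plan=[
    [[0,0,0,-0.46,0.028,0,1],[0,0,0,-0.46,0.028,0,1],[0,0,0,-0.46,0.028,0,1],[0,0,0,-0.46,0.028,0,1],[0,0,0,-0.46,0.028,0,1]],
  ],
)

```text
time_s: 30.07
eef_pos: [0.5227, -0.1254, 0.2996]
eef_rot: [0.001, 0.726, 0.688, -0.001]
wrist_force: [-0.1, -0.9, 0.4]
opening: 1.001
grasp_force: 0.0
```

```bash
python3 st.py; python3 -c "
from h import *
a=cap('side')['pixels'];t=cap('top')['pixels']
A=cv2.resize(a[130:330,150:400],(500,400));B=cv2.resize(t[150:290,180:285],(300,400))
cv2.imwrite('pics/s8.png',np.hstack([A,B])[:,:,::-1])"
```

```text
t 30.07 pos [ 0.5227 -0.1254  0.2996] x [ 0.055  0.999 -0.003] z [ 0.    -0.003 -1.   ] q [-0.45  0.05  1.62 -0.    1.48 -0.4 ] F [-0.1 -0.9  0.4] op 1.001 gf 0.0
```

View pics/s8.png

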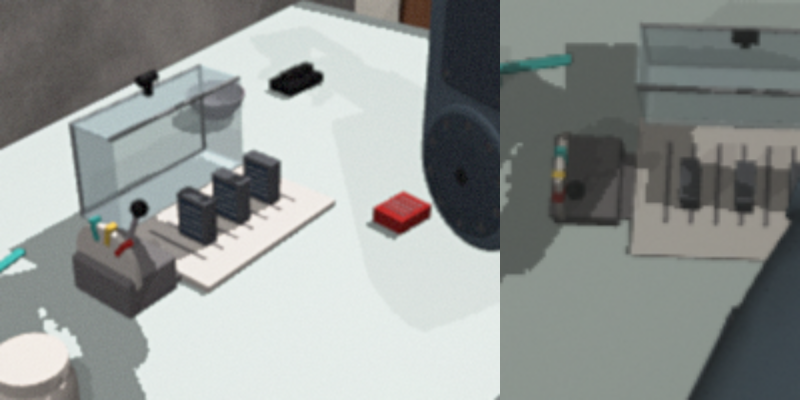

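The side view shows all three standing apart at (197,215), (230,195) and (262,178); the top view agrees for the first two. I'll go back to the knob.

Request:
carry_out(
  plan=[
    [[0.05,0.06,0,0,0,-0.55,1],[0.05,0.06,0,0,0,-0.55,1],[0.05,0.06,0,0,0,-0.55,1],[0.05,0.06,0,0,0,-0.55,1],[0.05,0.06,0,0,0,-0.55,1]],
  ],
)

```text
time_s: 30.58
eef_pos: [0.5724, -0.0685, 0.2973]
eef_rot: [-0.003, 0.888, 0.46, -0.001]
wrist_force: [0.4, -0.2, 0.1]
opening: 0.998
grasp_force: 0.0
```

Request:
carry_out(
  plan=[
    [[0.05,0.06,0,0,0,-0.55,1],[0.05,0.06,0,0,0,-0.55,1],[0.05,0.06,0,0,0,-0.55,1],[0.05,0.06,0,0,0,-0.55,1],[0.05,0.06,0,0,0,-0.55,1]],
  ],
)

```text
time_s: 31.0
eef_pos: [0.6225, -0.0088, 0.297]
eef_rot: [-0.002, 0.98, 0.201, -0.001]
wrist_force: [-0.5, 0.1, -0.6]
opening: 0.997
grasp_force: 0.0
```

Request:
carry_out(
  plan=[
    [[0.05,0.05,-0.04,0,0,-0.53,1],[0.05,0.05,-0.04,0,0,-0.53,1],[0.05,0.05,-0.04,0,0,-0.53,1],[0.05,0.05,-0.04,0,0,-0.53,1],[0.05,0.05,-0.04,0,0,-0.53,1]],
  ],
)

```text
time_s: 31.42
eef_pos: [0.6722, 0.041, 0.2558]
eef_rot: [-0.002, 0.998, -0.063, -0.002]
wrist_force: [-0.9, -0.1, 0.6]
opening: 1.002
grasp_force: 0.0
```

```bash
python3 go.py .6745 .0432 .1575 -3.6 0; python3 - <<'E'
from h import *
c=cap('wrist');P=cloud(c);im=c['pixels']
m=(im.max(-1)<60)&(P[...,2]>.15)&(P[...,2]<.2);m[260:]=0
n,l,s,ce=cv2.connectedComponentsWithStats(m.astype(np.uint8))
for i in range(1,n):
    if s[i,4]>100:p=P[l==i];print(np.round(ce[i]),s[i],np.round(p.mean(0),4),np.round(np.percentile(p,[2,98],axis=0),4).tolist())
E
```

```text
shift [ 0.0023  0.0022 -0.0983] rot [-0.004 -0.004  0.063] q [-0.12  0.38  1.31  0.    1.46  1.58] F [-0.9 -0.1  0.6]
[278. 207.] [259 194  40  25 831] [0.6765 0.041  0.1793] [[0.6681, 0.027, 0.1568], [0.6826, 0.0549, 0.1829]]
```

Request:
carry_out(
  plan=[
    [[0.003,0.001,-0.04,0,0,0.063,1],[0.003,0.001,-0.07,0,0,0.063,1],[0.003,0.001,-0.09,0,0,0.063,1],[0.003,0.001,-0.097,0,0,0.063,1],[0.003,0.001,-0.097,0,0,0.063,1]],
  ],
)

```text
time_s: 31.88
eef_pos: [0.6738, 0.0419, 0.1583]
eef_rot: [-0.001, 1.0, -0.028, -0.003]
wrist_force: [0.4, 0.2, -0.3]
opening: 1.002
grasp_force: 0.0
```

Request:
carry_out(
  plan=[
    [[0,0,0,0,0,0,1],[0,0,0,0,0,0,0.5],[0,0,0,0,0,0,0.2],[0,0,0,0,0,0,0],[0,0,0,0,0,0,0]],
  ],
)

```text
time_s: 32.3
eef_pos: [0.676, 0.0429, 0.1629]
eef_rot: [-0.001, 1.0, -0.027, 0.001]
wrist_force: [-0.8, 0.0, 0.6]
opening: 0.452
grasp_force: 0.0
```

Request:
carry_out(
  plan=[
    [[0,0,0,0,0,0,0],[0,0,0,0,0,0,0],[0,0,0,0,0,0,0],[0,0,0,0,0,0,0],[0,0,0,0,0,0,0]],
  ],
)

```text
time_s: 32.72
eef_pos: [0.6758, 0.0412, 0.1632]
eef_rot: [0.001, 1.0, -0.028, 0.001]
wrist_force: [-3.1, -5.7, 4.7]
opening: 0.332
grasp_force: 59.9
```

```bash
python3 st.py; python3 -c "
import numpy as np
f=lambda t:np.array([(-.164*np.cos(t)+.06*np.sin(t)+.164)*.998,(-.164*np.cos(t)+.06*np.sin(t)+.164)*-.06,.164*np.sin(t)+.06*np.cos(t)-.06])
for k in range(4,0,-1):print([np.round(f(.4*k-.08*i)-f(.4*k),3).tolist() for i in range(1,6)])"
```

```text
t 32.72 pos [0.6758 0.0412 0.1632] x [ 0.998 -0.056  0.002] z [ 0.002 -0.001 -1.   ] q [-0.11  0.46  1.39 -0.    1.29  1.51] F [-3.1 -5.7  4.7] op 0.332 gf 59.9
[[-0.013, 0.001, 0.005], [-0.027, 0.002, 0.008], [-0.04, 0.002, 0.011], [-0.054, 0.003, 0.012], [-0.068, 0.004, 0.012]]
[[-0.014, 0.001, -0.001], [-0.028, 0.002, -0.003], [-0.041, 0.002, -0.006], [-0.055, 0.003, -0.01], [-0.068, 0.004, -0.015]]
[[-0.012, 0.001, -0.006], [-0.024, 0.001, -0.013], [-0.036, 0.002, -0.021], [-0.046, 0.003, -0.03], [-0.056, 0.003, -0.04]]
[[-0.009, 0.001, -0.011], [-0.017, 0.001, -0.022], [-0.025, 0.001, -0.034], [-0.031, 0.002, -0.046], [-0.036, 0.002, -0.059]]
```

Request:
carry_out(
  plan=[
    [[-0.013,0.001,0.005,0,0,0,0],[-0.027,0.002,0.008,0,0,0,0],[-0.04,0.002,0.011,0,0,0,0],[-0.054,0.003,0.012,0,0,0,0],[-0.068,0.004,0.012,0,0,0,0]],
  ],
)

```text
time_s: 33.13
eef_pos: [0.6089, 0.0456, 0.1753]
eef_rot: [0.0, 1.0, -0.028, 0.003]
wrist_force: [3.8, -4.4, -0.8]
opening: 0.329
grasp_force: 61.6
```

Request:
carry_out(
  plan=[
    [[-0.014,0.001,-0.001,0,0,0,0],[-0.028,0.002,-0.003,0,0,0,0],[-0.041,0.002,-0.006,0,0,0,0],[-0.055,0.003,-0.01,0,0,0,0],[-0.068,0.004,-0.015,0,0,0,0]],
  ],
)

```text
time_s: 33.55
eef_pos: [0.5412, 0.0502, 0.1614]
eef_rot: [0.0, 1.0, -0.027, 0.004]
wrist_force: [-0.9, -3.5, 9.3]
opening: 0.333
grasp_force: 59.7
```

```bash
python3 st.py
```

```text
t 33.55 pos [0.5412 0.0502 0.1614] x [ 0.998 -0.055  0.007] z [ 0.007 -0.    -1.   ] q [-0.13  0.18  1.76  0.    1.2   1.5 ] F [-0.9 -3.5  9.3] op 0.333 gf 59.7
```

Request:
carry_out(
  plan=[
    [[-0.012,0.001,-0.006,0,0,0,0],[-0.024,0.001,-0.013,0,0,0,0],[-0.036,0.002,-0.021,0,0,0,0],[-0.046,0.003,-0.03,0,0,0,0],[-0.056,0.003,-0.04,0,0,0,0]],
  ],
)

```text
time_s: 33.97
eef_pos: [0.483, 0.054, 0.1205]
eef_rot: [-0.001, 1.0, -0.027, 0.001]
wrist_force: [-8.4, 0.8, 11.7]
opening: 0.331
grasp_force: 66.3
```

Request:
carry_out(
  plan=[
    [[-0.009,0.001,-0.011,0,0,0,0],[-0.017,0.001,-0.022,0,0,0,0],[-0.025,0.001,-0.034,0,0,0,0],[-0.031,0.002,-0.046,0,0,0,0],[-0.034,0.002,-0.054,0,0,0,0]],
  ],
)

```text
time_s: 34.38
eef_pos: [0.4471, 0.0565, 0.0639]
eef_rot: [-0.001, 1.0, -0.027, -0.001]
wrist_force: [-11.9, 1.8, 8.7]
opening: 0.336
grasp_force: 80.0
```

```bash
python3 st.py
```

```text
t 34.38 pos [0.4471 0.0565 0.0639] x [ 0.999 -0.054 -0.003] z [-0.003  0.002 -1.   ] q [-0.14  0.14  2.04  0.    0.97  1.48] F [-11.9   1.8   8.7] op 0.336 gf 80.0
```

Request:
carry_out(
  plan=[
    [[-0.001,0,-0.002,0,0,0,0],[-0.002,0,-0.004,0,0,0,0],[-0.002,0,-0.005,0,0,0,0],[-0.002,0,-0.005,0,0,0,0],[-0.002,0,-0.005,0,0,0,0]],
  ],
)

```text
time_s: 34.8
eef_pos: [0.4454, 0.0566, 0.0595]
eef_rot: [-0.001, 1.0, -0.027, -0.002]
wrist_force: [-9.7, 1.5, 7.1]
opening: 0.333
grasp_force: 80.8
```

Request:
carry_out(
  plan=[
    [[0,0,0,0,0,0,0.4],[0,0,0,0,0,0,0.7],[0,0,0,0,0,0,1],[0,0,0,0,0,0,1],[0,0,0,0,0,0,1]],
  ],
)

```text
time_s: 35.22
eef_pos: [0.4477, 0.0558, 0.0597]
eef_rot: [-0.001, 1.0, -0.028, 0.001]
wrist_force: [0.1, -0.4, 0.2]
opening: 0.938
grasp_force: 0.0
```

Request:
carry_out(
  plan=[
    [[0,0,0,0,0,0,1],[0,0,0.04,0,0,0,1],[0,0,0.08,0,0,0,1],[0,0,0.12,0,0,0,1],[0,0,0.15,0,0,0,1]],
  ],
)

```text
time_s: 35.63
eef_pos: [0.4481, 0.0559, 0.2127]
eef_rot: [-0.001, 1.0, -0.027, 0.002]
wrist_force: [1.4, -0.1, 0.6]
opening: 0.994
grasp_force: 0.0
```

Request:
carry_out(
  plan=[
    [[0,0.02,0.01,0,0,0,1],[-0.01,0.04,0.02,0,0,0,1],[-0.02,0.07,0.02,0,0,0,1],[-0.03,0.1,0.02,0,0,0,1],[-0.03,0.12,0.02,0,0,0,1]],
  ],
)

```text
time_s: 36.05
eef_pos: [0.4158, 0.1779, 0.2298]
eef_rot: [-0.001, 1.0, -0.027, 0.0]
wrist_force: [0.0, 0.7, -0.7]
opening: 0.997
grasp_force: 0.0
```

```bash
python3 st.py; python3 -c "
from h import *
a=cap('side')['pixels'];w=cap('wrist')['pixels']
A=cv2.resize(a[170:300,170:330],(400,325));B=cv2.resize(w,(400,325))
cv2.imwrite('pics/s9.png',np.hstack([A,B])[:,:,::-1])"
```

```text
t 36.05 pos [0.4158 0.1779 0.2298] x [ 0.999 -0.054  0.   ] z [ 0.     0.002 -1.   ] q [ 0.14 -0.1   1.9   0.    1.34  1.76] F [ 0.   0.7 -0.7] op 0.997 gf 0.0
```

View pics/s9.png

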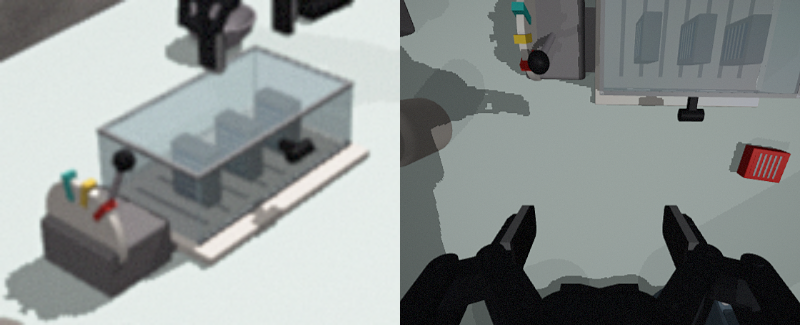

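The composite shows the hood shut over three upright cassettes, and the lever ball still near red: left (123,160), right (538,61). I'll confirm the hood by depth and measure the ball and marks.

```bash
cat > lev.py <<'E'
from h import *
def lev():
  for n in('wrist','side'):
    c=cap(n);P=cloud(c);im=c['pixels'];hsv=cv2.cvtColor(im,cv2.COLOR_RGB2HSV).astype(int);H,S,V=hsv[...,0],hsv[...,1],hsv[...,2]
    box=(abs(P[...,0]-.545)<.09)&(abs(P[...,1]-.235)<.06)&(c['z_map']>0)
    ms={'ball':(V<60)&box&(P[...,2]>.09)&(P[...,2]<.16),'turq':(H>75)&(H<100)&(S>110)&box&(P[...,2]>.06),'red':((H<8)|(H>172))&(S>130)&box&(P[...,2]>.06),'yel':(H>18)&(H<32)&(S>120)&box&(P[...,2]>.06)}
    for k,m in ms.items():
        if m.sum()<5: continue
        v,u=np.where(m);z=.12
        print(n,k,m.sum(),'px',round(u.mean(),1),round(v.mean(),1),'mean',np.round(P[m].mean(0),4),'2/98%',np.round(np.percentile(P[m],[2,98],axis=0),3).tolist())
    if n=='wrist':
        kn=(V<60)&(abs(P[...,0]-.447)<.03)&(abs(P[...,1]-.056)<.025)&(P[...,2]>.05)&(P[...,2]<.12)
        if kn.sum(): print('knob',np.round(np.percentile(P[kn],[5,50,95],axis=0),4).tolist())
if __name__=='__main__': lev()
E
python3 lev.py
```

```text
wrist ball 788 px 190.6 80.3 mean [0.5133 0.2362 0.1345] 2/98% [[0.504, 0.227, 0.127], [0.523, 0.247, 0.139]]
wrist turq 440 px 168.7 19.7 mean [0.5585 0.2544 0.1046] 2/98% [[0.508, 0.231, 0.083], [0.569, 0.264, 0.137]]
wrist red 175 px 173.6 83.8 mean [0.5134 0.2599 0.0993] 2/98% [[0.508, 0.229, 0.09], [0.523, 0.268, 0.135]]
wrist yel 297 px 169.5 50.5 mean [0.5376 0.2576 0.1035] 2/98% [[0.533, 0.253, 0.083], [0.543, 0.266, 0.109]]
knob [[0.4403, 0.0444, 0.0718], [0.4496, 0.0579, 0.0779], [0.4649, 0.0716, 0.0806]]
side ball 55 px 219.2 234.1 mean [0.51   0.242  0.1317] 2/98% [[0.504, 0.235, 0.121], [0.518, 0.248, 0.139]]
side turq 26 px 197.8 242.5 mean [0.5617 0.261  0.0994] 2/98% [[0.535, 0.251, 0.085], [0.567, 0.266, 0.119]]
side red 30 px 211.7 252.8 mean [0.5166 0.2635 0.0905] 2/98% [[0.509, 0.251, 0.076], [0.528, 0.268, 0.11]]
side yel 29 px 204.2 246.0 mean [0.5392 0.263  0.0996] 2/98% [[0.535, 0.257, 0.085], [0.547, 0.267, 0.109]]
```

The hood is shut: the knob top is at z≈0.080, as it was at the start. The ball is at (0.513, 0.2355, 0.128), lever angle ≈0.31. I'll turn the tool so the fingers close along x and take the ball.

Request:
carry_out(
  plan=[
    [[0.03,0.02,0,0,0,0.55,1],[0.03,0.02,0,0,0,0.55,1],[0.03,0.02,0,0,0,0.55,1],[0.03,0.02,0,0,0,0.55,1],[0.03,0.02,0,0,0,0.55,1]],
  ],
)

```text
time_s: 36.67
eef_pos: [0.4477, 0.1946, 0.229]
eef_rot: [-0.001, 0.969, 0.247, -0.001]
wrist_force: [0.8, -0.2, -0.8]
opening: 0.998
grasp_force: 0.0
```

Request:
carry_out(
  plan=[
    [[0.03,0.02,0,0,0,0.55,1],[0.03,0.02,0,0,0,0.55,1],[0.03,0.02,0,0,0,0.55,1],[0.03,0.02,0,0,0,0.55,1],[0.03,0.02,0,0,0,0.55,1]],
  ],
)

```text
time_s: 37.08
eef_pos: [0.4779, 0.2145, 0.229]
eef_rot: [-0.001, 0.865, 0.501, -0.001]
wrist_force: [-0.4, 0.2, -0.3]
opening: 1.003
grasp_force: 0.0
```

Request:
carry_out(
  plan=[
    [[0.037,0.018,-0.03,0,0,0.467,1],[0.037,0.018,-0.03,0,0,0.467,1],[0.037,0.018,-0.03,0,0,0.467,1],[0.037,0.018,-0.03,0,0,0.467,1],[0.037,0.018,-0.03,0,0,0.467,1]],
  ],
)

```text
time_s: 37.5
eef_pos: [0.5148, 0.2324, 0.1987]
eef_rot: [-0.001, 0.727, 0.687, -0.001]
wrist_force: [0.3, 0.8, 0.3]
opening: 1.0
grasp_force: 0.0
```

```bash
python3 go.py .513 .2355 .118 86.6 0; python3 lev.py
```

```text
shift [-0.0018  0.0031 -0.0807] rot [ 0.    -0.003 -0.002] q [0.21 0.19 1.66 0.   1.29 0.27] F [0.3 0.8 0.3]
wrist ball 727 px 277.9 213.1 mean [0.513  0.2373 0.133 ] 2/98% [[0.493, 0.176, 0.091], [0.523, 0.248, 0.139]]
wrist turq 2479 px 323.4 347.6 mean [0.5308 0.2451 0.2515] 2/98% [[0.457, 0.222, 0.097], [0.584, 0.265, 0.293]]
wrist red 687 px 294.1 279.2 mean [0.5188 0.25   0.1936] 2/98% [[0.459, 0.222, 0.081], [0.582, 0.268, 0.291]]
wrist yel 500 px 311.5 270.1 mean [0.531  0.2513 0.1885] 2/98% [[0.464, 0.222, 0.09], [0.582, 0.267, 0.292]]
knob [[0.4411, 0.047, 0.0693], [0.4501, 0.0608, 0.0774], [0.4649, 0.0722, 0.0804]]
side ball 57 px 219.1 234.1 mean [0.5103 0.2418 0.1316] 2/98% [[0.504, 0.235, 0.123], [0.518, 0.248, 0.138]]
side turq 43 px 202.5 211.0 mean [0.5474 0.2527 0.1786] 2/98% [[0.48, 0.23, 0.084], [0.575, 0.266, 0.343]]
side red 30 px 211.5 248.5 mean [0.517  0.2626 0.1007] 2/98% [[0.499, 0.239, 0.077], [0.541, 0.268, 0.25]]
side yel 30 px 205.0 240.6 mean [0.5378 0.261  0.1125] 2/98% [[0.512, 0.235, 0.086], [0.551, 0.267, 0.278]]
```

Request:
carry_out(
  plan=[
    [[-0.002,0.004,-0.03,0,0,0,1],[-0.002,0.004,-0.06,0,0,0,1],[-0.002,0.004,-0.077,0,0,0,1],[-0.002,0.004,-0.081,0,0,0,1],[-0.002,0.004,-0.081,0,0,0,1]],
  ],
)

```text
time_s: 38.02
eef_pos: [0.5115, 0.2373, 0.1174]
eef_rot: [-0.001, 0.728, 0.685, -0.002]
wrist_force: [0.3, 0.2, 1.2]
opening: 0.998
grasp_force: 0.0
```

Request:
carry_out(
  plan=[
    [[0,0,0,0,0,0,1],[0,0,0,0,0,0,0.6],[0,0,0,0,0,0,0.4],[0,0,0,0,0,0,0.35],[0,0,0,0,0,0,0.35]],
  ],
)

```text
time_s: 38.43
eef_pos: [0.5129, 0.2381, 0.1194]
eef_rot: [-0.0, 0.728, 0.686, 0.0]
wrist_force: [0.2, -0.4, -0.1]
opening: 0.45
grasp_force: 0.0
```

Request:
carry_out(
  plan=[
    [[0,0,0,0,0,0,0.28],[0,0,0,0,0,0,0.28],[0,0,0,0,0,0,0.28],[0,0,0,0,0,0,0.28],[0,0,0,0,0,0,0.28]],
  ],
)

```text
time_s: 38.85
eef_pos: [0.5125, 0.238, 0.1187]
eef_rot: [-0.001, 0.728, 0.686, -0.0]
wrist_force: [0.2, 0.1, 0.7]
opening: 0.282
grasp_force: 0.4
```

```bash
python3 st.py; python3 lev.py | grep -E "side ball"
```

```text
t 38.85 pos [0.5125 0.238  0.1187] x [0.059 0.998 0.   ] z [-0.001  0.001 -1.   ] q [0.22 0.29 1.72 0.   1.13 0.28] F [0.2 0.1 0.7] op 0.282 gf 0.4
side ball 206 px 219.0 230.4 mean [0.5109 0.2408 0.1406] 2/98% [[0.487, 0.227, 0.122], [0.529, 0.249, 0.159]]
```

Request:
carry_out(
  plan=[
    [[0,0,0,0,0,0,0],[0,0,0,0,0,0,0],[0,0,0,0,0,0,0],[0,0,0,0,0,0,0],[0,0,0,0,0,0,0]],
  ],
)

```text
time_s: 39.37
eef_pos: [0.5123, 0.238, 0.1187]
eef_rot: [-0.001, 0.728, 0.686, -0.0]
wrist_force: [-0.4, -0.5, 4.0]
opening: 0.214
grasp_force: 58.5
```

Request:
carry_out(
  plan=[
    [[0.006,0,0.002,0,0,0,0],[0.012,-0.001,0.004,0,0,0,0],[0.018,-0.001,0.005,0,0,0,0],[0.025,-0.001,0.006,0,0,0,0],[0.033,-0.002,0.007,0,0,0,0]],
  ],
)

```text
time_s: 39.78
eef_pos: [0.5432, 0.2359, 0.1247]
eef_rot: [-0.002, 0.728, 0.686, -0.003]
wrist_force: [-5.6, 1.8, -0.6]
opening: 0.216
grasp_force: 62.4
```

Request:
carry_out(
  plan=[
    [[0.007,0,0,0,0,0,0],[0.013,-0.001,-0.001,0,0,0,0],[0.019,-0.001,-0.002,0,0,0,0],[0.024,-0.001,-0.003,0,0,0,0],[0.025,-0.001,-0.004,0,0,0,0]],
  ],
)

```text
time_s: 40.2
eef_pos: [0.5703, 0.235, 0.1204]
eef_rot: [-0.001, 0.728, 0.686, -0.001]
wrist_force: [-2.5, 0.7, 0.6]
opening: 0.212
grasp_force: 64.4
```

Request:
carry_out(
  plan=[
    [[0,0,0,0,0,0,0],[0,0,0,0,0,0,0],[0,0,0,0,0,0,0],[0,0,0,0,0,0,0],[0,0,0,0,0,0,0]],
  ],
)

```text
time_s: 40.62
eef_pos: [0.5696, 0.235, 0.1209]
eef_rot: [-0.001, 0.728, 0.686, -0.001]
wrist_force: [-2.0, -3.1, -6.2]
opening: 0.216
grasp_force: 63.5
```

```bash
python3 st.py
```

```text
t 40.62 pos [0.5696 0.235  0.1209] x [0.059 0.998 0.   ] z [-0.003  0.    -1.   ] q [0.2  0.39 1.58 0.   1.17 0.26] F [-2.  -3.1 -6.2] op 0.216 gf 63.5
```

Request:
carry_out(
  plan=[
    [[0,0,0,0,0,0,0.3],[0,0,0,0,0,0,0.45],[0,0,0,0,0,0,0.6],[0,0,0,0,0,0,0.8],[0,0,0,0,0,0,0.8]],
  ],
)

```text
time_s: 41.03
eef_pos: [0.5711, 0.2348, 0.1223]
eef_rot: [-0.0, 0.728, 0.686, 0.0]
wrist_force: [-0.5, -0.1, 0.5]
opening: 0.8
grasp_force: 0.0
```

Request:
carry_out(
  plan=[
    [[0,0,0,0,0,0,0.9],[0,0,0.03,0,0,0,1],[0,0,0.07,0,0,0,1],[0,0,0.1,0,0,0,1],[0,0,0.12,0,0,0,1]],
  ],
)

```text
time_s: 41.45
eef_pos: [0.5718, 0.2352, 0.2458]
eef_rot: [0.001, 0.728, 0.686, 0.002]
wrist_force: [1.1, 0.1, 0.0]
opening: 1.003
grasp_force: 0.0
```

Request:
carry_out(
  plan=[
    [[-0.03,-0.01,0.02,0,0,0,1],[-0.06,-0.03,0.03,0,0,0,1],[-0.09,-0.04,0.03,0,0,0,1],[-0.12,-0.05,0.03,0,0,0,1],[-0.14,-0.06,0.03,0,0,0,1]],
  ],
)

```text
time_s: 41.87
eef_pos: [0.4282, 0.1746, 0.2717]
eef_rot: [-0.001, 0.727, 0.686, -0.0]
wrist_force: [0.6, 0.4, 0.4]
opening: 1.002
grasp_force: 0.0
```

```bash
python3 st.py; python3 lev.py; python3 -c "
from h import *
a=dict(np.load('/tmp/side.npz'))['pixels'];w=dict(np.load('/tmp/wrist.npz'))['pixels'];t=cap('top')['pixels']
A=cv2.resize(a[170:300,170:330],(400,325));T=cv2.resize(t[140:290,180:440],(400,231));W=cv2.resize(w,(400,325))
cv2.imwrite('pics/s10.png',np.vstack([np.hstack([A,W]),np.hstack([T,cv2.resize(t[180:240,180:284],(400,231))])])[:,:,::-1])"
```

```text
t 41.87 pos [0.4282 0.1746 0.2717] x [0.058 0.998 0.   ] z [-0.001  0.    -1.   ] q [ 0.13 -0.11  1.83  0.    1.43  0.19] F [0.6 0.4 0.4] op 1.002 gf 0.0
wrist ball 556 px 435.8 115.8 mean [0.5642 0.2353 0.1377] 2/98% [[0.557, 0.225, 0.101], [0.575, 0.263, 0.143]]
wrist turq 1044 px 453.9 302.4 mean [0.4985 0.2001 0.2903] 2/98% [[0.456, 0.178, 0.093], [0.568, 0.264, 0.362]]
wrist red 321 px 411.0 206.9 mean [0.5014 0.2263 0.2036] 2/98% [[0.458, 0.178, 0.082], [0.559, 0.268, 0.36]]
wrist yel 235 px 421.9 193.3 mean [0.516  0.2297 0.1973] 2/98% [[0.464, 0.177, 0.088], [0.543, 0.266, 0.359]]
knob [[0.4396, 0.0456, 0.071], [0.4492, 0.0592, 0.0774], [0.4685, 0.072, 0.0805]]
side ball 44 px 202.4 224.3 mean [0.5646 0.2385 0.1364] 2/98% [[0.559, 0.232, 0.127], [0.571, 0.245, 0.142]]
side turq 30 px 205.1 224.7 mean [0.5486 0.2483 0.1413] 2/98% [[0.46, 0.179, 0.084], [0.569, 0.265, 0.376]]
side red 28 px 211.1 252.4 mean [0.5188 0.2632 0.0907] 2/98% [[0.51, 0.249, 0.077], [0.546, 0.268, 0.115]]
side yel 30 px 204.5 245.6 mean [0.5389 0.2625 0.1008] 2/98% [[0.535, 0.254, 0.087], [0.544, 0.266, 0.109]]
```

View pics/s10.png

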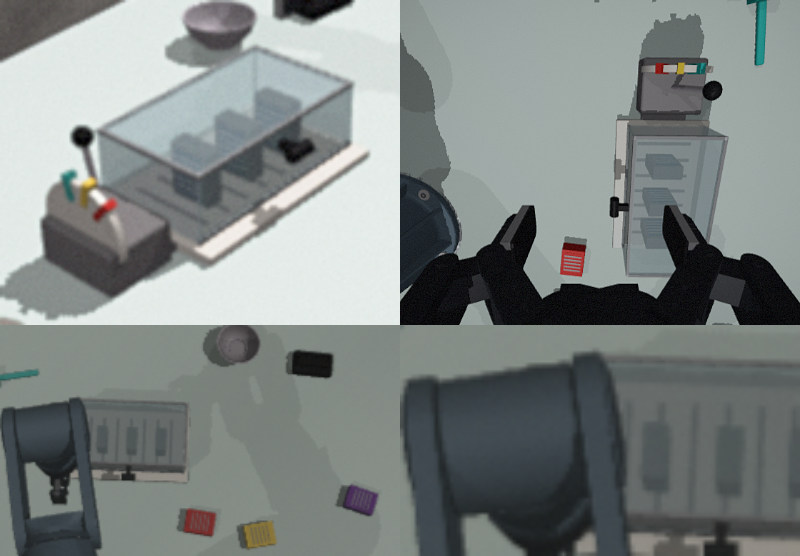

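```bash
python3 - <<'E'
from h import *
from scipy.optimize import least_squares
for n in('wrist','side'):
    c=dict(np.load(f'/tmp/{n}.npz'));P=cloud(c);im=c['pixels'];hsv=cv2.cvtColor(im,cv2.COLOR_RGB2HSV).astype(int);H,S,V=hsv[...,0],hsv[...,1],hsv[...,2]
    b=(V<70)&(abs(P[...,0]-.566)<.025)&(abs(P[...,1]-.235)<.016)&(P[...,2]>.118)&(P[...,2]<.15)
    p=P[b];r=least_squares(lambda q:np.linalg.norm(p-q,axis=1)-.011,[.567,.234,.13],loss='soft_l1',f_scale=.001)
    # ray through mean ball pixel, at y of the lever plane
    v,u=np.where(b);o=c['cam_to_world'][:3,3];d=world(c,u.mean(),v.mean(),.13)-o
    print(n,'fit',np.round(r.x,4),'ray@y=.2335',np.round(o+d*(.2335-o[1])/d[1],4),'@z=.131',np.round(world(c,u.mean(),v.mean(),.131),4))
    disc=(P[...,1]>.245)&(P[...,1]<.272)&(P[...,2]>.075)&(P[...,2]<.115)&(abs(P[...,0]-.545)<.06)
    for k,m in {'turq':(H>75)&(H<100)&(S>100),'red':((H<8)|(H>172))&(S>120),'yel':(H>18)&(H<32)&(S>110)}.items():
        q=P[m&disc]
        if len(q): 
            v,u=np.where(m&disc);t=q[:,2]>np.percentile(q[:,2],50)
            print(n,k,len(q),np.round(np.median(q,0),4),'top half',np.round(np.median(q[t],0),4))
E
```

```text
wrist fit [0.5679 0.2341 0.1319] ray@y=.2335 [0.5706 0.2335 0.1265] @z=.131 [0.5684 0.2339 0.131 ]
wrist turq 224 [0.562  0.2583 0.105 ] top half [0.5641 0.2583 0.1063]
wrist red 172 [0.5124 0.2626 0.0944] top half [0.5123 0.2625 0.096 ]
wrist yel 140 [0.5366 0.2601 0.1074] top half [0.5377 0.2607 0.1079]
side fit [0.5705 0.2334 0.1322] ray@y=.2335 [0.5698 0.2335 0.1317] @z=.131 [0.5706 0.2327 0.131 ]
side turq 26 [0.564  0.2626 0.1003] top half [0.5641 0.2609 0.1045]
side red 30 [0.5147 0.2645 0.0922] top half [0.513  0.2607 0.0945]
side yel 34 [0.5393 0.2642 0.1023] top half [0.5377 0.2618 0.1069]
```

The last composite shows the hood shut with its three cassettes upright and apart, and the ball beside the turquoise mark. The measured lever angle is ≈0.98, against 1.0 at the mark. The bystanders and decoys haven't moved. Handing in.

```bash
python3 -c "
from bench import hand_in
print(hand_in())"
```

```text
the job is handed in; nothing more can be done
None
```

The job is handed in: three cassettes stand apart on the deck under the shut hood, and the fan lever, moved last, measures about 0.98 against 1.0 at the turquoise mark; the bowl, jar, scoop, glass cleaner and dispenser were not touched.

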